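Put the spanners back in their foam inlays

TASK

The boiler job is finished: put the three spanners back in the tool tray, each laid flat, same side up as it lies now, down in the foam cut-out of its own size (either end may point either way). One of them is caught under the carton of fittings: draw it out without shifting, lifting or tipping the carton. Leave the screwdriver and the brass valve where they are.

Things in the scene. Friction and masses are not known exactly. Their poses are not given: they have to be found in the camera images.
- spanner_small: small one of three steel combination spanners, 140 mm long, 60 g, lying flat: open jaw (29 mm wide) at +x, ring (20 mm) at -x, heads 9 mm thick; straight shank 9 mm wide, from 1 to 8 mm above the underside. Origin: mid-length, on the underside; x along it, z up. Any one of the three may be the one caught under the carton
- spanner_medium: medium one of three steel combination spanners, 180 mm long, 120 g, lying flat: open jaw (37 mm wide) at +x, ring (26 mm) at -x, heads 9 mm thick; straight shank 11 mm wide, from 1 to 8 mm above the underside. Origin: mid-length, on the underside; x along it, z up. Any one of the three may be the one caught under the carton
- spanner_large: large one of three steel combination spanners, 220 mm long, 200 g, lying flat: open jaw (48 mm wide) at +x, ring (33 mm) at -x, heads 9 mm thick; straight shank 14 mm wide, from 1 to 8 mm above the underside. Origin: mid-length, on the underside; x along it, z up. Any one of the three may be the one caught under the carton
- inlay_small: fixed black foam inlay, 268 x 78 mm, 14 mm high, in the tool tray; cut-out for the small spanner 154 mm long (x), 45 mm wide, 8 mm deep, grey floor 6 mm above the underside. A finger channel as deep, 64 mm wide, crosses its middle, open at both sides. Origin: middle of the underside, 2 mm above the bench; x along the cut-out. The inlays lie 81 mm apart, in any order; tray lip 8 mm
- inlay_medium: fixed black foam inlay, 268 x 78 mm, 14 mm high, in the tool tray; cut-out for the medium spanner 194 mm long (x), 53 mm wide, 8 mm deep, grey floor 6 mm above the underside. A finger channel as deep, 64 mm wide, crosses its middle, open at both sides. Origin: middle of the underside, 2 mm above the bench; x along the cut-out. The inlays lie 81 mm apart, in any order; tray lip 8 mm
- inlay_large: fixed black foam inlay, 268 x 78 mm, 14 mm high, in the tool tray; cut-out for the large spanner 234 mm long (x), 64 mm wide, 8 mm deep, grey floor 6 mm above the underside. A finger channel as deep, 64 mm wide, crosses its middle, open at both sides. Origin: middle of the underside, 2 mm above the bench; x along the cut-out. The inlays lie 81 mm apart, in any order; tray lip 8 mm
- carton: open carton of fittings, 160 (x) x 240 (y) x 55 mm high, 0.9 kg, loose, level; origin: centre of underside, 9 mm above the bench. Its +y part stands on an 8.5 mm plywood board, its -y end overhangs the board by 90 mm. One spanner's end lies under this end and helps bear it, the rest sticks out towards about -y; once that is drawn out, the carton still stands on the board
- screwdriver: screwdriver, 200 mm long, lying on the far side of the bench, loose, not part of the job. Origin near its middle
- valve: brass ball valve with a flat steel lever, about 90 mm long, 50 mm high, loose, on the bench near the robot, not part of the job. Origin: under its middle
Things that resemble listed ones, but are neither listed nor needed, are in the scene too. Leave any orange or purple look-alike of the spanner_large alone.

How it is judged:
At the end, for the whole second after the job is handed in: Each spanner lies flat (same side up) and still on the floor of its own inlay, its middle within 12 mm lengthwise and 14 mm sideways of the cut-out's middle, its length within 0.2 rad of the cut-out's, either way round; the carton stands level and still within 15 mm of its start (x of spanner_small in the frame of inlay_small between -0.012 and 0.012 m and y of spanner_small in the frame of inlay_small between -0.014 and 0.014 m and z of spanner_small in the frame of inlay_small between 0.003 and 0.009 m and angle between the x axis of spanner_small and the x axis of inlay_small, either way round below 0.2 rad and angle between each of spanner_small, spanner_medium, spanner_large's own z axis and vertical below 0.06 rad and linear speed of each of spanner_small, spanner_medium, spanner_large, carton below 0.02 m/s and x of spanner_medium in the frame of inlay_medium between -0.012 and 0.012 m and y of spanner_medium in the frame of inlay_medium between -0.014 and 0.014 m and z of spanner_medium in the frame of inlay_medium between 0.003 and 0.009 m and angle between the x axis of spanner_medium and the x axis of inlay_medium, either way round below 0.2 rad and x of spanner_large in the frame of inlay_large between -0.012 and 0.012 m and y of spanner_large in the frame of inlay_large between -0.014 and 0.014 m and z of spanner_large in the frame of inlay_large between 0.003 and 0.009 m and angle between the x axis of spanner_large and the x axis of inlay_large, either way round below 0.2 rad and distance of carton from where it was at the start of the episode below 0.015 m and angle between carton's own z axis and vertical below 0.05 rad); the robot touches nothing.
It fails at once if the carton is shifted by more than 15 mm, lifted or tipped (distance of carton from where it was at the start of the episode above 0.015 m or angle between carton's own z axis and vertical above 0.07 rad).
It fails at once if the screwdriver is pushed away (more than 25 mm) (distance of screwdriver from where it was at the start of the episode above 0.025 m).
It fails at once if the valve is pushed away (more than 25 mm) (distance of valve from where it was at the start of the episode above 0.025 m).
It also fails if it takes over 86 s, if anything falls off the work surface, if the arm or the gripper's body presses on something with over 40 N, if the wrist force passes 120 N, or if a joint passes its speed limit or range.

ROBOT

A 6-joint arm with a two-finger parallel gripper is mounted at the origin on the work surface. World frame = base frame: x ahead of the robot, y to its left, z up, the work surface at z = 0. Lengths are in m, angles in rad, forces in N, time in s.
With the tool pointing down it reaches from about 0.275 to 0.825 m from the base axis. Payload 5.2 kg.
Tool frame: the origin (TCP) lies where the fingers leave the gripper's body, on its centre line; the fingertips stand 84 mm ahead of it and the grasp point (between the pads) lies 65 mm ahead of it (arm.tips_ahead is the z of the fingertips in the tool frame, in m); z points along the fingers, x is the direction in which the jaws open and shut, and the axes are right-handed (so a half turn about z gives the same grasp; the last joint's range is limited). The gripper opens to 93 mm and grips with 3 to 60 N. Pads are 15 mm wide; open, the fingers measure 128 mm over their backs; the gripper's body (75 mm by 188 mm) begins 65 mm behind the grasp point.
Start: joints at [1.096, 0.259, 1.535, -0, 1.348, -0.203], TCP at [0.148, 0.53, 0.303] pointing down, gripper open.
Joint ranges: [-3.14, 3.14], [-0.91, 2.08], [0.19, 2.58], [-1.22, 4.36], [0.22, 2.71], [-3.12, 3.12]. Speed limits (rad/s): [2.57, 2.57, 3.14, 3.14, 3.14, 3.14].

INTERFACE

Orientations are given as a unit quaternion [x, y, z, w].
In Python, from cell import arm, get_image, camera_info gives the robot as it stands.
- The arm moves only by the tool move_arm, never from a script. Its argument "targets" is a list of rows, each an object with "delta_pos": the shift along the tool's x, y, z in cm, a list of three; "rot": the turn, a rotation vector about the tool's x, y, z in degrees, a list of three; "claw": the gripper command: -1 is fully open, 1 is shut, values between are in proportion. In form: [{"delta_pos": [tx, ty, tz], "rot": [ax, ay, az], "claw": claw}, ...]. A call has 1 to 5 rows; each row shifts and turns the commanded pose from where the row before left it, along the tool's axes as they then stand; what a row does not reach is not made up. A row lasts 1/10 s, in which the tool goes at most 50 mm and 8.59 degrees, less where a joint would pass 70% of its speed; a pose out of reach is approached as far as the arm can. A call is refused whole if a number of a shift passes 5 or a number of a turn 8.59, either way. A call with a gripper value outside its range is refused whole. The fingers move at their own pace and stop on an object; "newtons" is the grip in N (left out, the last holds). Time passes only in rows, so rows that do not move let the fingers close. It gives the time, the measured TCP pose, the force and the opening at its end, in the units of the state.
- arm.get_state(): the state, without advancing time (a new reading comes with each control period).
- get_image(name): name is "scene" or "side" or "wrist"; returns (picture, depth): 400x640x3 uint8, blue, green, red; 400x640 float32, m along the optical axis (not along the pixel's ray), 0 where there is no reading.
- camera_info(name): a dict with "fx", "fy", "cx", "cy" (pixels), "cam_to_world" (4x4, takes a point from camera to world coordinates); the wrist camera has in their place "tool_from_camera" (4x4, takes a point from camera to tool coordinates, whose origin is the TCP and whose axes are the tool frame's). Camera axes: x right, y down, z forward; pixel columns grow to the right and rows downward; lengths in m; the calibration is good to about 2 mm. A picture is of the moment at which its call begins: read the wrist's pose just before it. camera_info takes no time and is no camera call.
- arm.sign_off(): hands the job in, once; it reports no verdict.
The state is a dict: "clock": time; "joint_pos": joint angles; "dq": joint speeds; "tau": joint torques, N m; "tcp_pos": TCP position; "tool_rot": TCP orientation; "force": force on the tool from outside, world axes, zero at the start; "torque": the same for the moment, N m; "opening": opening from 0.0 (shut) to 1.0 (fully open).
Only numpy, scipy, OpenCV 4.12 (cv2) and the standard library are available. Lean on these libraries where they do the work, as an engineer would, in place of code of your own. Each camera call takes 0.05 s, during which the arm holds its last target.

## Working session

There is one attempt and no reset: what is moved stays moved. The work goes in short steps, Python scripts to look and compute and a tool call to move; the robot and the scene stay as the last step left them, time stands still between calls to the robot, and variables do not carry over. Pictures are saved under pics/ and viewed, and the job is handed in when it is done.

Besides the shell and the picture viewer there is one more tool, called after ">>>" in YAML: its name, and indented under it one key for each argument. move_arm: Moves the arm, as the interface text tells. Its arguments: {"type":"object","properties":{"targets":{"type":"array"},"newtons":{"type":"number"}},"required":["targets"]}

```bash
ls; mkdir -p pics
cat > h.py <<'E'
import numpy as np,cv2
from cell import arm,get_image,camera_info
from scipy.spatial.transform import Rotation as R
def snap(n,f):
    st=arm.get_state(); im,d=get_image(n); im=np.array(im); cv2.imwrite('pics/%s.png'%f,im); np.savez('pics/%s.npz'%f,im=im,d=d,p=st['tcp_pos'],q=st['tool_rot']); return im,d,st
def world(n,d,st):
    c=camera_info(n); v,u=np.mgrid[:d.shape[0],:d.shape[1]]
    P=np.stack([(u-c['cx'])/c['fx']*d,(v-c['cy'])/c['fy']*d,d],-1)
    if 'cam_to_world' in c: T=np.array(c['cam_to_world'])
    else:
        W=np.eye(4);W[:3,:3]=R.from_quat(st['tool_rot']).as_matrix();W[:3,3]=st['tcp_pos'];T=W@np.array(c['tool_from_camera'])
    return P@T[:3,:3].T+T[:3,3]
E
python3 - <<'E'
from h import *
for n in ['scene','side','wrist']:
    im,d,st=snap(n,n+'0'); P=world(n,d,st); np.save('pics/%s0P.npy'%n,P)
print(arm.get_state()); 
for n in ['scene','side','wrist']: print(camera_info(n))
E
```

```text
pics
{'clock': 0.15, 'joint_pos': array([ 1.09619225e+00,  2.59182807e-01,  1.53581385e+00, -1.24452583e-06,
        1.34801432e+00, -2.02830234e-01]), 'dq': array([ 0.00121718, -0.00213807, -0.00266008, -0.00108554,  0.00100232,
       -0.00038761]), 'tau': array([ 1.71169770e-03, -4.37647426e+01, -2.84231597e+01,  7.19743199e-02,
        3.79432063e-02, -7.25079644e-05]), 'tcp_pos': array([0.14749596, 0.52954199, 0.30211188]), 'tool_rot': array([ 7.96379208e-01,  6.04797200e-01, -6.39320626e-04,  3.06887017e-04]), 'force': array([ 0.44075917, -0.37275049, -1.34543649]), 'torque': array([-0.00533164,  0.01945657,  0.04127088]), 'opening': 1.0018800370152567}
{'fx': 381.1337226331888, 'fy': 381.1337226331888, 'cx': 321.10087125057606, 'cy': 204.1558788077226, 'cam_to_world': array([[ 0.13857654,  0.77690412, -0.61417955,  1.07986161],
       [ 0.99031533, -0.10338849,  0.09266268, -0.00720709],
       [ 0.00849092, -0.6210723 , -0.78370728,  0.73230797],
       [ 0.        ,  0.        ,  0.        ,  1.        ]])}
{'fx': 451.5829835121242, 'fy': 451.5829835121242, 'cx': 317.7078295007898, 'cy': 190.48153726682537, 'cam_to_world': array([[-0.99213301, -0.08138392,  0.09512487,  0.4201844 ],
       [-0.12441202,  0.72546247, -0.67692381,  0.82089591],
       [-0.01391881, -0.68343314, -0.72988041,  0.85639907],
       [ 0.        ,  0.        ,  0.        ,  1.        ]])}
{'fx': 316.6003870465708, 'fy': 316.6003870465708, 'cx': 321.0952242486236, 'cy': 201.233092095116, 'tool_from_camera': array([[ 9.99999245e-01,  3.35004247e-04, -1.18265391e-03,
         6.45109147e-05],
       [ 4.75028197e-06,  9.61083572e-01,  2.76257791e-01,
        -7.75558331e-02],
       [ 1.22917678e-03, -2.76257588e-01,  9.61082844e-01,
        -8.34583336e-02],
       [ 0.00000000e+00,  0.00000000e+00,  0.00000000e+00,
         1.00000000e+00]])}
```

View pics/scene0.png

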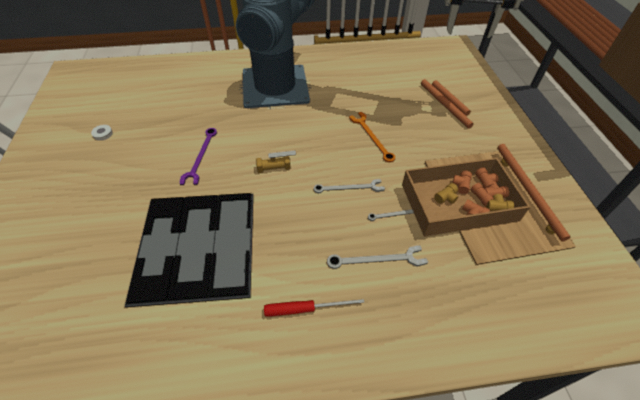

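View pics/side0.png

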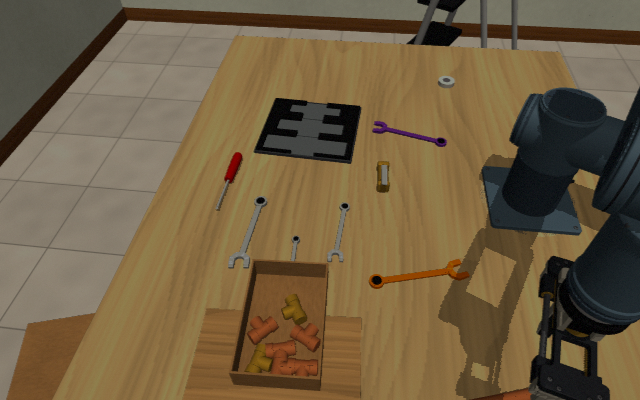

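View pics/wrist0.png

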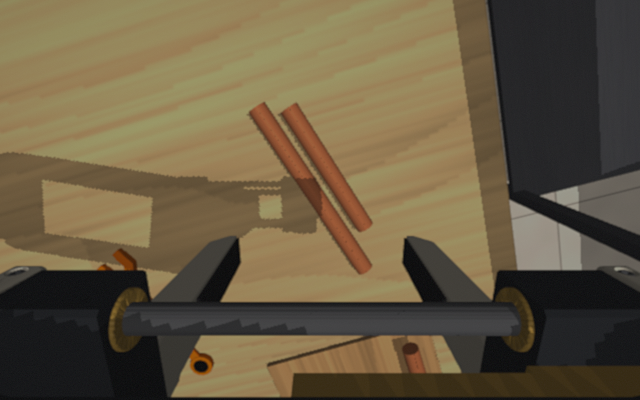

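The small spanner is the caught one (ring visible at scene (372,216)). The medium is at (350,187) and the large at (375,259). The tray cut-outs, left to right, are small, medium, large. Next I'll rectify both views to the plane z≈8 mm and measure.

```bash
cat > ortho.py <<'E'
from h import *
def ortho(n,im,z,x0,x1,y0,y1,s=1000.,st=None):
    c=camera_info(n)
    if 'cam_to_world' in c: T=np.array(c['cam_to_world'])
    else:
        W=np.eye(4);W[:3,:3]=R.from_quat(st['tool_rot']).as_matrix();W[:3,3]=st['tcp_pos'];T=W@np.array(c['tool_from_camera'])
    T=np.linalg.inv(T)
    # image: col = (y1-y)*s ; row=(x1-x)*s  (x up, y left)
    r,cc=np.mgrid[:int((x1-x0)*s),:int((y1-y0)*s)]
    X=x1-r/s;Y=y1-cc/s
    P=np.stack([X,Y,np.full_like(X,z)],-1)@T[:3,:3].T+T[:3,3]
    u=c['fx']*P[...,0]/P[...,2]+c['cx'];v=c['fy']*P[...,1]/P[...,2]+c['cy']
    return cv2.remap(im,u.astype(np.float32),v.astype(np.float32),cv2.INTER_LINEAR)
E
python3 - <<'E'
from ortho import *
for n in ['scene','side']:
    im=np.load('pics/%s0.npz'%n)['im']
    o=ortho(n,im,0.008,0.25,0.75,-0.4,0.4)
    for k in range(0,800,100): cv2.putText(o,'%.1f'%(0.4-k/1000),(k,10),0,.35,(0,0,255));cv2.line(o,(k,0),(k,499),(0,0,255) if k==400 else (0,120,0),1)
    for k in range(50,500,100): cv2.putText(o,'%.1f'%(0.75-k/1000),(0,k),0,.35,(0,0,255));cv2.line(o,(0,k),(799,k),(0,120,0),1)
    cv2.imwrite('pics/o_%s.png'%n,o)
for n in ['scene','side']:
    P=np.load('pics/%s0P.npy'%n);
    im=np.load('pics/%s0.npz'%n)['im']
    z=P[...,2];m=(P[...,0]>.25)&(P[...,0]<.75)&(np.abs(P[...,1])<.45)
    g=m&(z<0.03)&(z>0.004)&(im.astype(int).max(-1)-im.min(-1)<22)&(im.mean(-1)>90)
    k,l,s,c=cv2.connectedComponentsWithStats(g.astype(np.uint8))
    for i in range(1,k):
        if s[i,4]>40:
            Q=P[l==i]; 
            r=cv2.minAreaRect((Q[:,:2]*1000).astype(np.float32)); print(n,s[i],np.round(r[0],1),np.round(r[1],1),round(r[2],1),'z',np.round(np.percentile(Q[:,2],[5,50,95]),4))
    t=m&(z<0.1)&(z>0.05); 
    if t.sum(): print('tall',np.percentile(P[t],[1,99],axis=0))
E
```

```text
scene [314 179  70  13 259] [462.3 154.7] [174.2  35.5] 86.4 z [0.0047 0.0068 0.009 ]
scene [ 214  201   36   86 2359] [ 586.9 -135.3] [ 74.6 228.1] 86.3 z [0.0052 0.0073 0.0093]
scene [ 177  210   37   71 1744] [ 582.9 -216. ] [ 75.5 186.7] 85.8 z [0.0055 0.0073 0.0095]
scene [368 210  45  10 126] [564.2 238.1] [ 15.5 109. ] 0.4 z [0.0043 0.0063 0.0084]
scene [ 139  219   39   56 1299] [ 578.6 -296.6] [ 75.2 147.4] 85.4 z [0.0055 0.0075 0.0094]
scene [328 246  99  22 617] [680.8 177.3] [213.7  47.2] 89.7 z [0.0048 0.0072 0.0094]
tall [[0.47065781 0.2897905  0.0502035 ]
 [0.63613361 0.44708182 0.06435214]]
side [228 196  39  71 437] [679.9 178.3] [218.2  45.6] 89.5 z [0.0071 0.0098 0.0125]
side [328 203  22  58 276] [464.9 158.6] [173.8  33.9] 88.8 z [0.0067 0.0093 0.0118]
side [291 240   8  21  67] [562.1 226.6] [57.3 10. ] 88.6 z [0.0067 0.0092 0.0111]
tall [[ 0.36150035 -0.0272169   0.05016771]
 [ 0.6347525   0.44687833  0.06746894]]
```

View pics/o_scene.png

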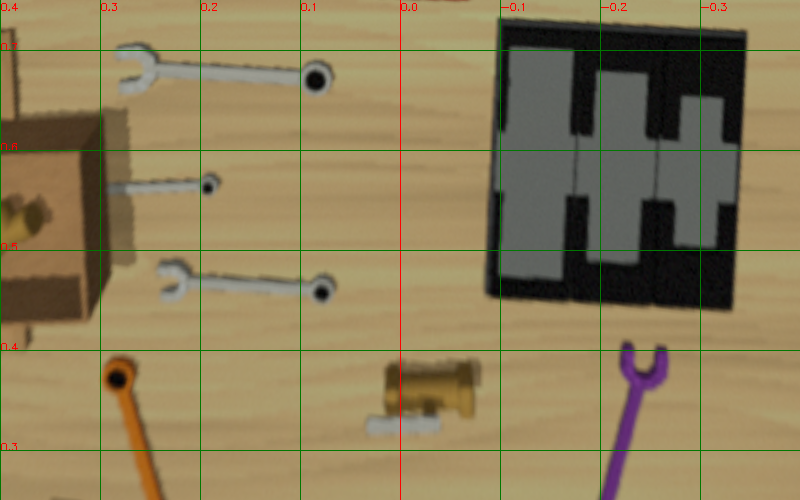

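View pics/o_side.png

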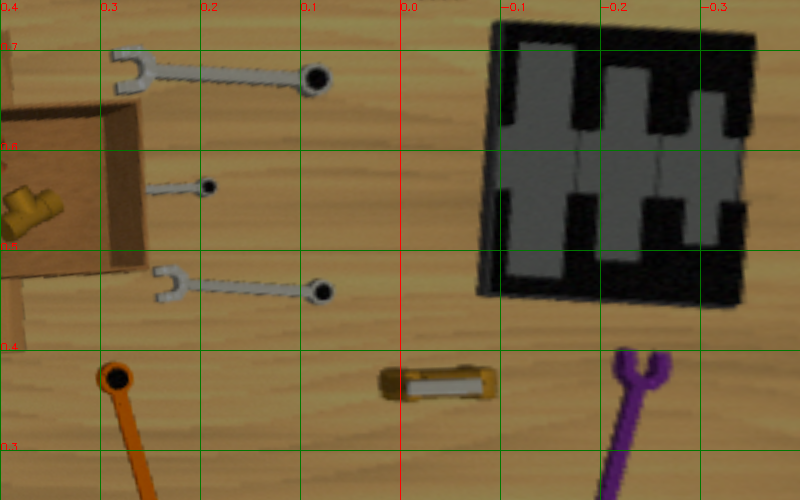

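```bash
cat > plan.py <<'E'
import sys
from h import *
# usage: plan.py x y z yawdeg [n]; straight line, yaw about vertical, levelling tilt ignored
def plan(x,y,z,yaw,n=None):
    st=arm.get_state(); Rm=R.from_quat(st['tool_rot']).as_matrix(); p=np.array(st['tcp_pos'])
    y0=np.degrees(np.arctan2(Rm[1,0],Rm[0,0])); dy=(yaw-y0+180)%360-180
    d=np.array([x,y,z])-p
    if n is None: n=int(np.ceil(max(np.linalg.norm(d)/.049,abs(dy)/8.5,1)))
    print('pos',np.round(p,4),'yaw',round(y0,2),'tiltz',np.round(Rm[:,2],4),'dyaw',round(dy,2),'n',n,'j',np.round(st['joint_pos'],2),'F',np.round(st['force'],1),'op',round(st['opening'],3),'t',round(st['clock'],2))
    for i in range(n):
        a=np.radians(y0+dy*i/n); c,s=np.cos(a),np.sin(a)
        e=100*d/n
        print([round(float(v),2) for v in (e[0]*c+e[1]*s, e[0]*s-e[1]*c, -e[2])],'rot',round(-dy/n,2))
if __name__=='__main__': plan(*map(float,sys.argv[1:5]),*(map(int,sys.argv[5:6])))
E
python3 plan.py .463 .157 .25 -4.5
```

```text
pos [0.1475 0.5295 0.3021] yaw 74.43 tiltz [-6.0e-04 -1.3e-03 -1.0e+00] dyaw -78.93 n 11 j [ 1.1   0.26  1.54 -0.    1.35 -0.2 ] F [ 0.4 -0.4 -1.3] op 1.002 t 0.15
[-2.49, 3.67, 0.47] rot 7.18
[-2.01, 3.95, 0.47] rot 7.18
[-1.5, 4.18, 0.47] rot 7.18
[-0.97, 4.33, 0.47] rot 7.18
[-0.42, 4.42, 0.47] rot 7.18
[0.13, 4.44, 0.47] rot 7.18
[0.69, 4.38, 0.47] rot 7.18
[1.23, 4.26, 0.47] rot 7.18
[1.75, 4.08, 0.47] rot 7.18
[2.25, 3.83, 0.47] rot 7.18
[2.71, 3.52, 0.47] rot 7.18
```

>>> move_arm:
  targets:
    - {"delta_pos": [-2.49, 3.67, 0.47], "rot": [0, 0, 7.18], "claw": 0}
    - {"delta_pos": [-2.01, 3.95, 0.47], "rot": [0, 0, 7.18], "claw": 0}
    - {"delta_pos": [-1.5, 4.18, 0.47], "rot": [0, 0, 7.18], "claw": 0}
    - {"delta_pos": [-0.97, 4.33, 0.47], "rot": [0, 0, 7.18], "claw": 0}
    - {"delta_pos": [-0.42, 4.42, 0.47], "rot": [0, 0, 7.18], "claw": 0}
  newtons: 50

```text
clock: 0.65
tcp_pos: [0.2917, 0.3591, 0.279]
tool_rot: [0.945, 0.328, -0.0, 0.0]
force: [1.1, 0.4, 0.2]
opening: 0.617
```

>>> move_arm:
  targets:
    - {"delta_pos": [0.13, 4.44, 0.47], "rot": [0, 0, 7.18], "claw": 0}
    - {"delta_pos": [0.69, 4.38, 0.47], "rot": [0, 0, 7.18], "claw": 0}
    - {"delta_pos": [1.23, 4.26, 0.47], "rot": [0, 0, 7.18], "claw": 0}
    - {"delta_pos": [1.75, 4.08, 0.47], "rot": [0, 0, 7.18], "claw": 0}
    - {"delta_pos": [2.25, 3.83, 0.47], "rot": [0, 0, 7.18], "claw": 0}

```text
clock: 1.15
tcp_pos: [0.4352, 0.1896, 0.2555]
tool_rot: [1.0, 0.02, -0.0, -0.0]
force: [0.5, -0.0, 0.1]
opening: 0.502
```

>>> move_arm:
  targets:
    - {"delta_pos": [2.71, 3.52, 0.47], "rot": [0, 0, 7.18], "claw": 0}
    - {"delta_pos": [0, 0, 0], "rot": [0, 0, 0], "claw": 0}
    - {"delta_pos": [0, 0, 0], "rot": [0, 0, 0], "claw": 0}

```text
clock: 1.45
tcp_pos: [0.4633, 0.1564, 0.2505]
tool_rot: [0.999, -0.041, -0.001, -0.0]
force: [-0.2, 0.4, 0.2]
opening: 0.5
```

```bash
cat > w.py <<'E'
import sys
from ortho import *
# w.py name x0 x1 y0 y1 [z]: wrist image ortho
f=sys.argv[1]; x0,x1,y0,y1=map(float,sys.argv[2:6]); z=float(sys.argv[6]) if len(sys.argv)>6 else .008
cam=sys.argv[7] if len(sys.argv)>7 else 'wrist'
im,d,st=snap(cam,f)
s=min(800/(y1-y0),590/(x1-x0)); s=int(s/100)*100.
o=ortho(cam,im,z,x0,x1,y0,y1,s,st)
for k in np.arange(np.ceil(y0*20)/20,y1,.05):
    c=int((y1-k)*s); cv2.line(o,(c,0),(c,o.shape[0]),(0,160,0),1); cv2.putText(o,'%.2f'%k,(c,10),0,.35,(0,0,255))
for k in np.arange(np.ceil(x0*20)/20,x1,.05):
    c=int((x1-k)*s); cv2.line(o,(0,c),(o.shape[1],c),(0,160,0),1); cv2.putText(o,'%.2f'%k,(0,c),0,.35,(0,0,255))
cv2.imwrite('pics/%s_o.png'%f,o)
E
python3 plan.py .463 .157 .25 -4.5; python3 w.py w1 .35 .75 .02 .34
```

```text
pos [0.4633 0.1564 0.2505] yaw -4.65 tiltz [-1.6e-03  2.0e-04 -1.0e+00] dyaw 0.15 n 1 j [0.1  0.19 1.75 0.   1.2  0.18] F [-0.2  0.4  0.2] op 0.5 t 1.45
[-0.03, -0.05, 0.05] rot -0.15
```

View pics/w1_o.png

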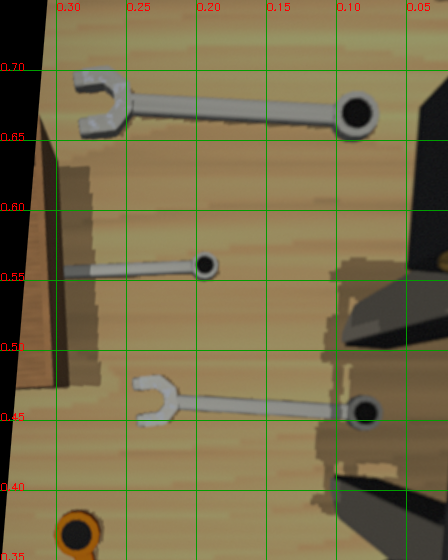

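View pics/w1.png

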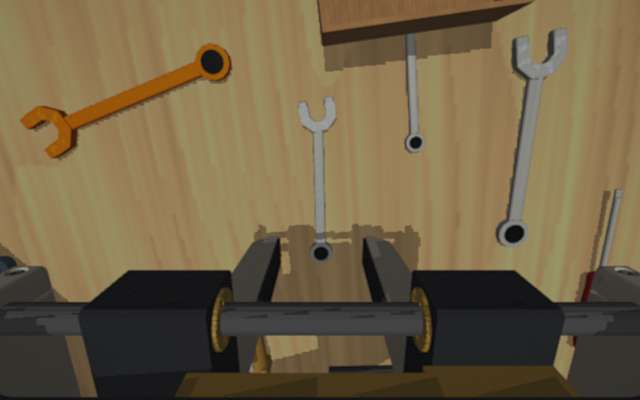

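>>> move_arm:
  targets:
    - {"delta_pos": [-0.1, 0.05, 4.5], "rot": [0, 0, -1.6], "claw": 0}
    - {"delta_pos": [0, 0, 4.5], "rot": [0, 0, 0], "claw": 0}
    - {"delta_pos": [0, 0, 4.5], "rot": [0, 0, 0], "claw": 0}
    - {"delta_pos": [0, 0, 2.0], "rot": [0, 0, 0], "claw": 0}
    - {"delta_pos": [0, 0, 0.9], "rot": [0, 0, 0], "claw": 0}

```text
clock: 2.0
tcp_pos: [0.4597, 0.1581, 0.0851]
tool_rot: [1.0, -0.024, -0.002, 0.0]
force: [0.4, -0.0, 0.5]
opening: 0.503
```

>>> move_arm:
  targets:
    - {"delta_pos": [0, 0, 0], "rot": [0, 0, 0], "claw": 0}
    - {"delta_pos": [0, 0, 0], "rot": [0, 0, 0], "claw": 0}

```text
clock: 2.2
tcp_pos: [0.4626, 0.1576, 0.0882]
tool_rot: [1.0, -0.025, 0.001, -0.0]
force: [0.6, -0.5, 0.1]
opening: 0.5
```

>>> move_arm:
  targets:
    - {"delta_pos": [0, 0, 0.2], "rot": [0, 0, 0], "claw": 1}
    - {"delta_pos": [0, 0, 0], "rot": [0, 0, 0], "claw": 1}
    - {"delta_pos": [0, 0, 0], "rot": [0, 0, 0], "claw": 1}
    - {"delta_pos": [0, 0, 0], "rot": [0, 0, 0], "claw": 1}
    - {"delta_pos": [0, 0, 0], "rot": [0, 0, 0], "claw": 1}
  newtons: 50

```text
clock: 2.7
tcp_pos: [0.462, 0.1568, 0.0852]
tool_rot: [1.0, -0.026, -0.0, -0.0]
force: [-1.9, -0.2, 0.5]
opening: 0.118
```

>>> move_arm:
  targets:
    - {"delta_pos": [0, 0, 0], "rot": [0, 0, 0], "claw": 1}
    - {"delta_pos": [0, 0, 0], "rot": [0, 0, 0], "claw": 1}

```text
clock: 2.9
tcp_pos: [0.462, 0.1568, 0.0852]
tool_rot: [1.0, -0.026, -0.0, 0.0]
force: [-1.4, 0.0, 3.2]
opening: 0.112
```

```bash
python3 plan.py .462 .157 .086 -3; python3 w.py w2 .35 .55 .0 .34
```

```text
pos [0.462  0.1568 0.0852] yaw -2.95 tiltz [-1.e-04 -0.e+00 -1.e+00] dyaw -0.05 n 1 j [ 0.1   0.41  1.94 -0.    0.79  0.15] F [-1.4  0.   3.2] op 0.112 t 2.9
[-0.0, -0.02, -0.08] rot 0.05
```

View pics/w2.png

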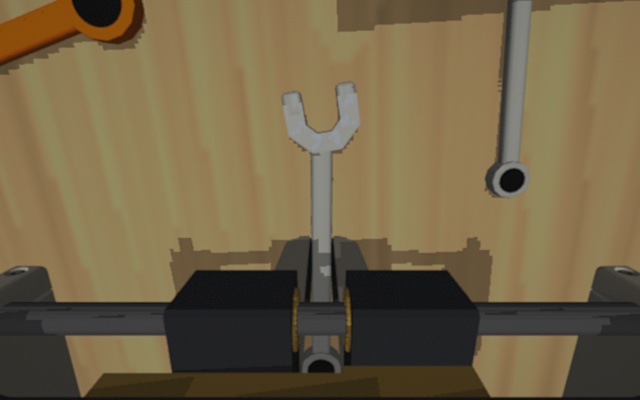

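```bash
cat > px.py <<'E'
import sys
from h import *
# px.py snapname cam z u v ...
f,cam,z=sys.argv[1:4]; z=float(z); D=np.load('pics/%s.npz'%f); c=camera_info(cam)
if 'cam_to_world' in c: T=np.array(c['cam_to_world'])
else:
    W=np.eye(4);W[:3,:3]=R.from_quat(D['q']).as_matrix();W[:3,3]=D['p'];T=W@np.array(c['tool_from_camera'])
a=list(map(float,sys.argv[4:]))
for u,v in zip(a[::2],a[1::2]):
    r=T[:3,:3]@[(u-c['cx'])/c['fx'],(v-c['cy'])/c['fy'],1]; P=T[:3,3]+r*(z-T[2,3])/r[2]
    o=P-D['p']; Rm=R.from_quat(D['q']).as_matrix()
    print((u,v),'world',np.round(P[:2],4),'tool',np.round(Rm.T@o,4) if cam=='wrist' else '')
E
python3 px.py w2 wrist 0.009 290 93 347 84
# tray corners/cutout centre from both cams at z=16mm (top)
python3 - <<'E'
from ortho import *
for n in ['scene','side']:
    im=np.load('pics/%s0.npz'%n)['im']
    o=ortho(n,im,0.016,0.42,0.76,-0.36,-0.06,1700)
    for k in range(0,300,50): c=int(k*1.7);cv2.line(o,(c,0),(c,600),(0,160,0),1);cv2.putText(o,'%.2f'%(-.06-k/1000),(c,10),0,.35,(0,0,255))
    for k in range(10,340,50): c=int(k*1.7);cv2.line(o,(0,c),(600,c),(0,160,0),1);cv2.putText(o,'%.2f'%(.76-k/1000),(0,c),0,.35,(0,0,255))
    cv2.imwrite('pics/tray_%s.png'%n,o)
E
```

```text
(290.0, 93.0) world [0.4509 0.2423] tool [-0.0155 -0.0848  0.0762]
(347.0, 84.0) world [0.4782 0.245 ] tool [ 0.0116 -0.0889  0.0762]
```

View pics/tray_scene.png

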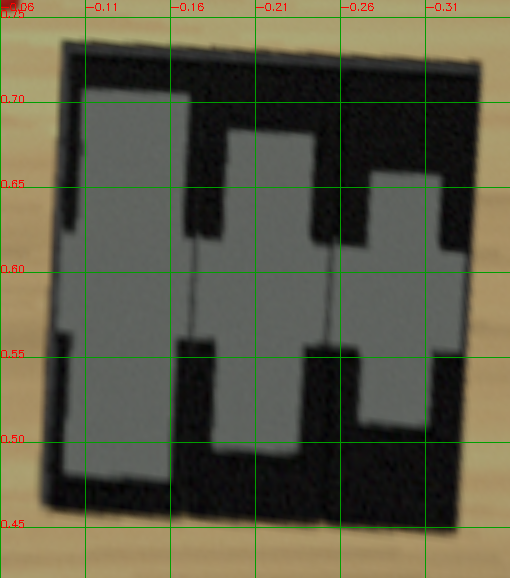

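View pics/tray_side.png

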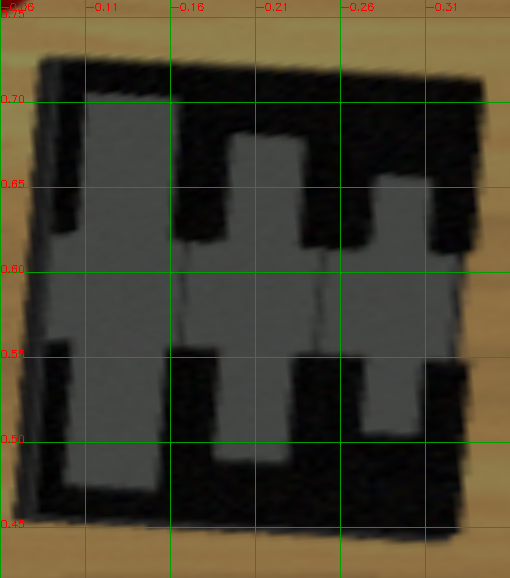

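>>> move_arm:
  targets:
    - {"delta_pos": [0, 0, -2.0], "rot": [0, 0, 0], "claw": 1}
    - {"delta_pos": [0, 0, -3.0], "rot": [0, 0, 0], "claw": 1}
    - {"delta_pos": [0, 0, -3.0], "rot": [0, 0, 0], "claw": 1}
    - {"delta_pos": [0, 0, 0], "rot": [0, 0, 0], "claw": 1}

```text
clock: 3.35
tcp_pos: [0.4643, 0.1571, 0.1684]
tool_rot: [1.0, -0.026, 0.004, -0.0]
force: [1.4, 0.8, -1.5]
opening: 0.111
```

```bash
python3 plan.py .585 -.217 .15 -92.9 12; python3 w.py w3 .35 .55 .0 .34
```

```text
pos [0.4643 0.1571 0.1684] yaw -2.95 tiltz [ 7.2e-03  7.0e-04 -1.0e+00] dyaw -89.95 n 12 j [0.1  0.29 1.86 0.   0.99 0.15] F [ 1.4  0.8 -1.5] op 0.111 t 3.35
[1.16, 3.06, 0.15] rot 7.5
[1.55, 2.88, 0.15] rot 7.5
[1.92, 2.66, 0.15] rot 7.5
[2.25, 2.38, 0.15] rot 7.5
[2.54, 2.07, 0.15] rot 7.5
[2.79, 1.72, 0.15] rot 7.5
[2.99, 1.34, 0.15] rot 7.5
[3.14, 0.94, 0.15] rot 7.5
[3.23, 0.52, 0.15] rot 7.5
[3.27, 0.1, 0.15] rot 7.5
[3.26, -0.33, 0.15] rot 7.5
[3.19, -0.75, 0.15] rot 7.5
```

View pics/w3.png

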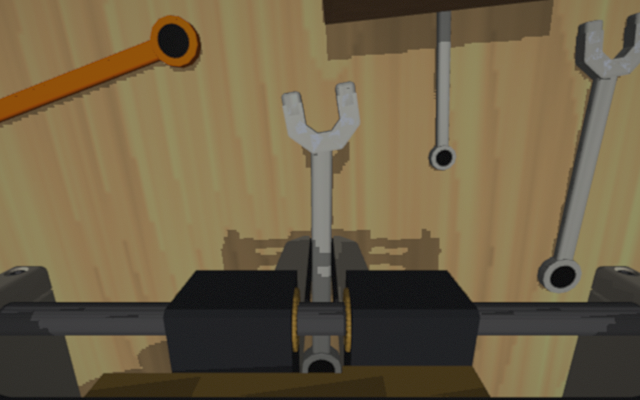

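The medium spanner is held level: the jaw sits in the same pixels as before the lift, (290,93) and (347,85). I'll carry it to the tray.

>>> move_arm:
  targets:
    - {"delta_pos": [1.16, 3.06, 0.15], "rot": [0, 0, 7.5], "claw": 1}
    - {"delta_pos": [1.55, 2.88, 0.15], "rot": [0, 0, 7.5], "claw": 1}
    - {"delta_pos": [1.92, 2.66, 0.15], "rot": [0, 0, 7.5], "claw": 1}
    - {"delta_pos": [2.25, 2.38, 0.15], "rot": [0, 0, 7.5], "claw": 1}
    - {"delta_pos": [2.54, 2.07, 0.15], "rot": [0, 0, 7.5], "claw": 1}

```text
clock: 3.9
tcp_pos: [0.5116, -0.0001, 0.1556]
tool_rot: [0.937, -0.348, -0.001, 0.0]
force: [0.1, -0.4, -1.3]
opening: 0.106
```

>>> move_arm:
  targets:
    - {"delta_pos": [2.79, 1.72, 0.15], "rot": [0, 0, 7.5], "claw": 1}
    - {"delta_pos": [2.99, 1.34, 0.15], "rot": [0, 0, 7.5], "claw": 1}
    - {"delta_pos": [3.14, 0.94, 0.15], "rot": [0, 0, 7.5], "claw": 1}
    - {"delta_pos": [3.23, 0.52, 0.15], "rot": [0, 0, 7.5], "claw": 1}
    - {"delta_pos": [3.27, 0.1, 0.15], "rot": [0, 0, 7.5], "claw": 1}

```text
clock: 4.4
tcp_pos: [0.5619, -0.1558, 0.1478]
tool_rot: [0.776, -0.631, -0.002, 0.0]
force: [0.5, 0.1, -1.3]
opening: 0.107
```

>>> move_arm:
  targets:
    - {"delta_pos": [3.26, -0.33, 0.15], "rot": [0, 0, 7.5], "claw": 1}
    - {"delta_pos": [3.19, -0.75, 0.15], "rot": [0, 0, 7.5], "claw": 1}
    - {"delta_pos": [0, 0, 0], "rot": [0, 0, 0], "claw": 1}
    - {"delta_pos": [0, 0, 0], "rot": [0, 0, 0], "claw": 1}
    - {"delta_pos": [0, 0, 0], "rot": [0, 0, 0], "claw": 1}

```text
clock: 4.9
tcp_pos: [0.5816, -0.216, 0.1456]
tool_rot: [-0.689, 0.725, 0.002, -0.0]
force: [-0.1, 0.7, -0.6]
opening: 0.109
```

```bash
python3 plan.py .585 -.217 .094 -92.9 1; python3 w.py w4 .42 .76 -.36 -.06 .016
```

```text
pos [ 0.5816 -0.216   0.1456] yaw -92.87 tiltz [-0.0027  0.0019 -1.    ] dyaw -0.03 n 1 j [-0.54  0.52  1.55  0.    1.07  1.09] F [-0.1  0.7 -0.6] op 0.109 t 4.9
[0.08, -0.34, 5.16] rot 0.03
```

View pics/w4.png

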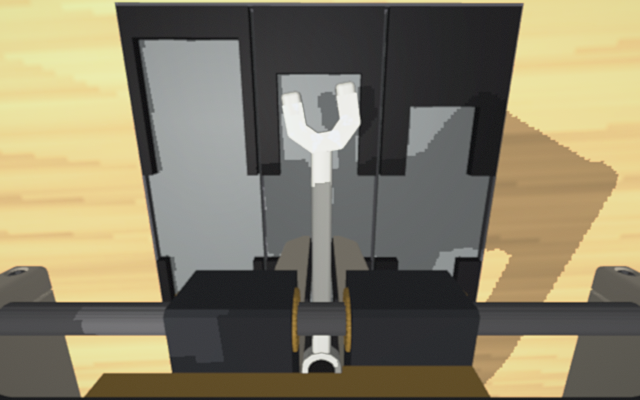

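View pics/w4_o.png

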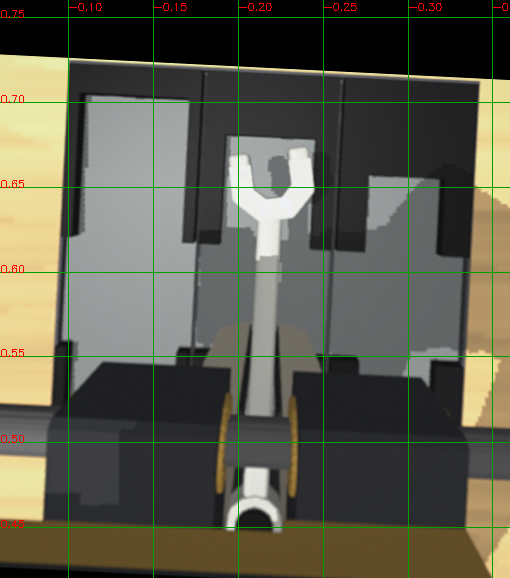

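>>> move_arm:
  targets:
    - {"delta_pos": [0, -0.2, 2.0], "rot": [0, 0, 0], "claw": 1}
    - {"delta_pos": [0, 0, 1.6], "rot": [0, 0, 0], "claw": 1}
    - {"delta_pos": [0, 0, 1.1], "rot": [0, 0, 0], "claw": 1}
    - {"delta_pos": [0, 0, 0.3], "rot": [0, 0, 0], "claw": 1}
    - {"delta_pos": [0, 0, 0], "rot": [0, 0, 0], "claw": 1}

```text
clock: 5.45
tcp_pos: [0.5844, -0.2167, 0.0968]
tool_rot: [-0.689, 0.725, 0.0, -0.0]
force: [-0.7, 0.2, -1.4]
opening: 0.112
```

>>> move_arm:
  targets:
    - {"delta_pos": [0, 0, 0], "rot": [0, 0, 0], "claw": 1}

```text
clock: 5.55
tcp_pos: [0.585, -0.2173, 0.0978]
tool_rot: [-0.689, 0.725, -0.001, 0.0]
force: [0.3, 0.7, -1.1]
opening: 0.109
```

```bash
python3 plan.py .5835 -.2155 .094 -92.9 1; python3 w.py w5 .42 .76 -.36 -.06 .016
```

```text
pos [ 0.585  -0.2173  0.0978] yaw -92.93 tiltz [ 1.e-03 -6.e-04 -1.e+00] dyaw 0.03 n 1 j [-0.53  0.58  1.58  0.    0.98  1.09] F [ 0.3  0.7 -1.1] op 0.109 t 5.55
[-0.17, 0.16, 0.38] rot -0.03
```

View pics/w5.png

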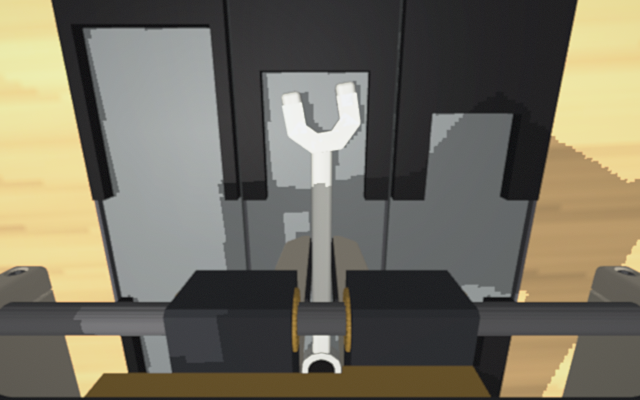

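>>> move_arm:
  targets:
    - {"delta_pos": [-0.25, 0.05, 0.15], "rot": [0, 0, 0], "claw": 1}
    - {"delta_pos": [0, 0, 0.2], "rot": [0, 0, 0], "claw": 1}
    - {"delta_pos": [0, 0, 0], "rot": [0, 0, 0], "claw": 1}
    - {"delta_pos": [0, 0, 0], "rot": [0, 0, 0], "claw": 1}

```text
clock: 6.0
tcp_pos: [0.5842, -0.2148, 0.0936]
tool_rot: [-0.689, 0.725, 0.0, -0.0]
force: [-1.0, 0.5, -0.8]
opening: 0.109
```

```bash
python3 plan.py .5835 -.2155 .094 -92.9 1; python3 w.py w6 .42 .76 -.36 -.06 .016
```

```text
pos [ 0.5842 -0.2148  0.0936] yaw -92.95 tiltz [-0. -0. -1.] dyaw 0.05 n 1 j [-0.53  0.59  1.59 -0.    0.97  1.09] F [-1.   0.5 -0.8] op 0.109 t 6.0
[0.07, 0.07, -0.04] rot -0.05
```

View pics/w6.png

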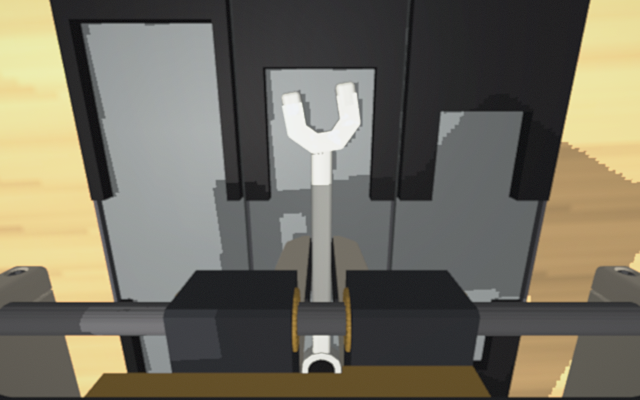

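>>> move_arm:
  targets:
    - {"delta_pos": [0, 0, 0], "rot": [0, 0, 0], "claw": 0.2}
    - {"delta_pos": [0, 0, 0], "rot": [0, 0, 0], "claw": 0.2}
    - {"delta_pos": [0, 0, -1], "rot": [0, 0, 0], "claw": 0.2}
    - {"delta_pos": [0, 0, -3], "rot": [0, 0, 0], "claw": 0}
    - {"delta_pos": [0, 0, -4], "rot": [0, 0, 0], "claw": 0}

```text
clock: 6.55
tcp_pos: [0.5832, -0.2143, 0.1732]
tool_rot: [-0.689, 0.725, 0.002, -0.001]
force: [0.6, 0.4, 1.1]
opening: 0.477
```

```bash
python3 plan.py .675 .178 .15 -1.5; python3 w.py w7 .42 .76 -.36 -.06 .016
```

```text
pos [ 0.5832 -0.2143  0.1732] yaw -92.96 tiltz [-0.0035  0.0021 -1.    ] dyaw 91.46 n 11 j [-0.53  0.49  1.52  0.    1.13  1.09] F [0.6 0.4 1.1] op 0.477 t 6.55
[-3.6, -0.65, 0.21] rot -8.31
[-3.47, -1.16, 0.21] rot -8.31
[-3.27, -1.65, 0.21] rot -8.31
[-2.99, -2.11, 0.21] rot -8.31
[-2.66, -2.52, 0.21] rot -8.31
[-2.27, -2.88, 0.21] rot -8.31
[-1.83, -3.17, 0.21] rot -8.31
[-1.35, -3.41, 0.21] rot -8.31
[-0.84, -3.56, 0.21] rot -8.31
[-0.32, -3.65, 0.21] rot -8.31
[0.21, -3.66, 0.21] rot -8.31
```

View pics/w7.png

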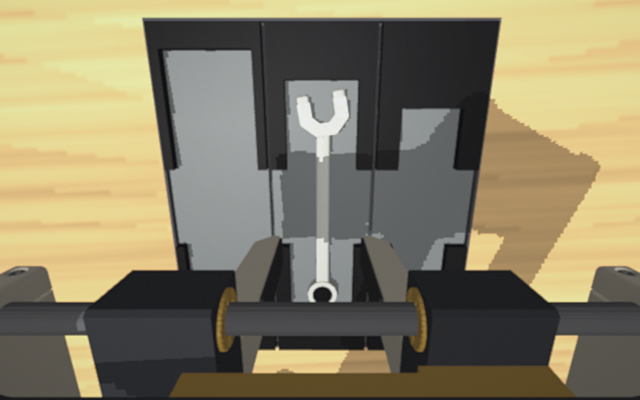

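>>> move_arm:
  targets:
    - {"delta_pos": [-3.6, -0.65, 0.2], "rot": [0, 0, -8.1], "claw": 0}
    - {"delta_pos": [-3.47, -1.16, 0.2], "rot": [0, 0, -8.1], "claw": 0}
    - {"delta_pos": [-3.27, -1.65, 0.2], "rot": [0, 0, -8.1], "claw": 0}
    - {"delta_pos": [-2.99, -2.11, 0.2], "rot": [0, 0, -8.1], "claw": 0}
    - {"delta_pos": [-2.66, -2.52, 0.2], "rot": [0, 0, -8.1], "claw": 0}

```text
clock: 7.1
tcp_pos: [0.6278, -0.0356, 0.1645]
tool_rot: [0.898, -0.439, 0.001, -0.0]
force: [1.0, 0.1, -0.0]
opening: 0.501
```

>>> move_arm:
  targets:
    - {"delta_pos": [-2.27, -2.88, 0.2], "rot": [0, 0, -8.1], "claw": 0}
    - {"delta_pos": [-1.83, -3.17, 0.2], "rot": [0, 0, -8.1], "claw": 0}
    - {"delta_pos": [-1.35, -3.41, 0.2], "rot": [0, 0, -8.1], "claw": 0}
    - {"delta_pos": [-0.84, -3.56, 0.2], "rot": [0, 0, -8.1], "claw": 0}
    - {"delta_pos": [-0.32, -3.65, 0.2], "rot": [0, 0, -8.1], "claw": 0}

```text
clock: 7.6
tcp_pos: [0.674, 0.1419, 0.1545]
tool_rot: [0.995, -0.101, 0.001, -0.0]
force: [0.9, -0.2, -0.3]
opening: 0.504
```

>>> move_arm:
  targets:
    - {"delta_pos": [0.21, -3.66, 0.2], "rot": [0, 0, -8.1], "claw": 0}
    - {"delta_pos": [0, 0, 0], "rot": [0, 0, 0], "claw": 0}
    - {"delta_pos": [0, 0, 0], "rot": [0, 0, 0], "claw": 0}

```text
clock: 7.9
tcp_pos: [0.6831, 0.1765, 0.1519]
tool_rot: [0.999, -0.033, 0.0, 0.0]
force: [0.0, -0.4, -0.9]
opening: 0.498
```

```bash
python3 plan.py .675 .178 .086 -3.8 3; python3 w.py w8 .45 .75 .05 .35 .008
```

```text
pos [0.6831 0.1765 0.1519] yaw -3.82 tiltz [ 5.e-04 -4.e-04 -1.e+00] dyaw 0.02 n 3 j [ 0.1   0.65  1.3  -0.    1.19  0.16] F [ 0.  -0.4 -0.9] op 0.498 t 7.9
[-0.27, -0.03, 2.2] rot -0.01
[-0.27, -0.03, 2.2] rot -0.01
[-0.27, -0.03, 2.2] rot -0.01
```

View pics/w8.png

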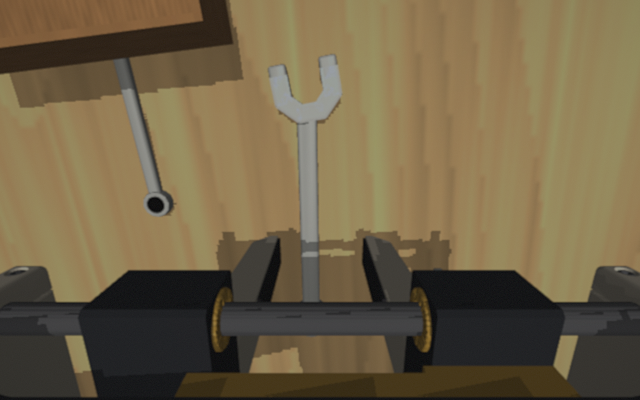

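View pics/w8_o.png

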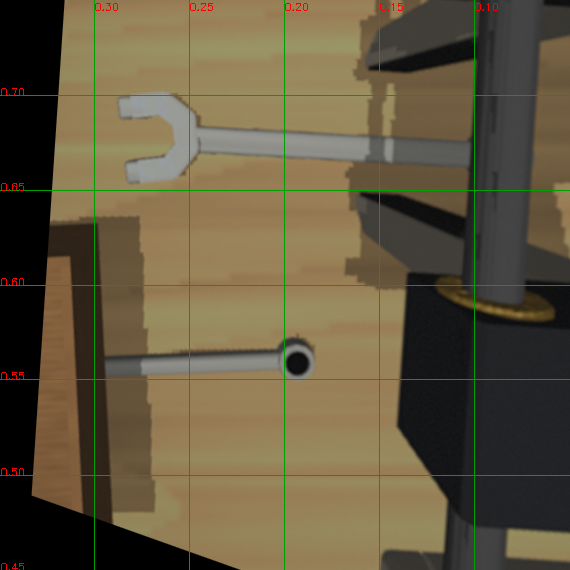

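>>> move_arm:
  targets:
    - {"delta_pos": [-0.85, -0.1, 2.6], "rot": [0, 0, 0], "claw": 0}
    - {"delta_pos": [0, 0, 2.6], "rot": [0, 0, 0], "claw": 0}
    - {"delta_pos": [0, 0, 1.2], "rot": [0, 0, 0], "claw": 0}
    - {"delta_pos": [0, 0, 0], "rot": [0, 0, 0], "claw": 0}
    - {"delta_pos": [0, 0, 0], "rot": [0, 0, 0], "claw": 0}

```text
clock: 8.45
tcp_pos: [0.6754, 0.1764, 0.0885]
tool_rot: [0.999, -0.034, 0.0, -0.0]
force: [0.4, 0.5, -0.3]
opening: 0.499
```

>>> move_arm:
  targets:
    - {"delta_pos": [0, -0.1, 0.25], "rot": [0, 0, 0], "claw": 0.5}
    - {"delta_pos": [0, 0, 0], "rot": [0, 0, 0], "claw": 1}
    - {"delta_pos": [0, 0, 0], "rot": [0, 0, 0], "claw": 1}
    - {"delta_pos": [0, 0, 0], "rot": [0, 0, 0], "claw": 1}
    - {"delta_pos": [0, 0, 0], "rot": [0, 0, 0], "claw": 1}
  newtons: 60

```text
clock: 8.95
tcp_pos: [0.6747, 0.1784, 0.0853]
tool_rot: [0.999, -0.033, 0.0, 0.0]
force: [-1.3, 0.6, 1.6]
opening: 0.139
```

>>> move_arm:
  targets:
    - {"delta_pos": [0, 0, 0], "rot": [0, 0, 0], "claw": 1}
    - {"delta_pos": [0, 0, 0], "rot": [0, 0, 0], "claw": 1}

```text
clock: 9.15
tcp_pos: [0.6747, 0.1784, 0.0853]
tool_rot: [0.999, -0.034, 0.0, -0.0]
force: [-0.9, 0.7, 2.1]
opening: 0.139
```

```bash
python3 plan.py .675 .178 .086 -3.8 1; python3 w.py w9 .45 .75 .05 .35 .008
```

```text
pos [0.6747 0.1784 0.0853] yaw -3.84 tiltz [ 0.  0. -1.] dyaw 0.04 n 1 j [0.1  0.71 1.37 0.   1.06 0.17] F [-0.9  0.7  2.1] op 0.139 t 9.15
[0.03, 0.03, -0.07] rot -0.04
```

View pics/w9.png

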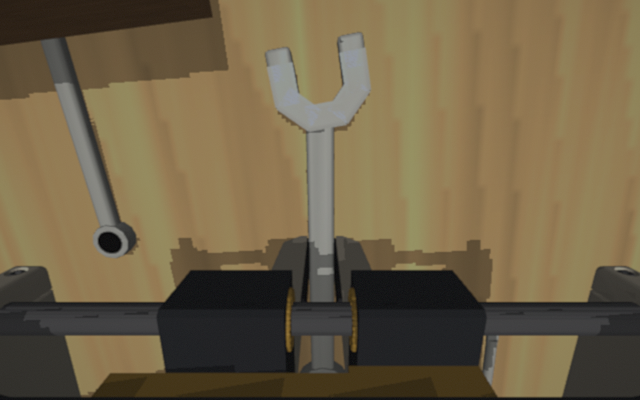

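>>> move_arm:
  targets:
    - {"delta_pos": [0, 0, -2.0], "rot": [0, 0, 0], "claw": 1}
    - {"delta_pos": [0, 0, -3.0], "rot": [0, 0, 0], "claw": 1}
    - {"delta_pos": [0, 0, -3.0], "rot": [0, 0, 0], "claw": 1}
    - {"delta_pos": [0, 0, 0], "rot": [0, 0, 0], "claw": 1}

```text
clock: 9.6
tcp_pos: [0.6772, 0.1785, 0.1697]
tool_rot: [0.999, -0.034, 0.004, -0.001]
force: [0.7, 0.1, -1.3]
opening: 0.134
```

```bash
python3 px.py w9 wrist 0.009 350 36 280 50; python3 plan.py .589 -.134 .15 -92.9 12; python3 w.py w10 .35 .55 .0 .34
```

```text
(350.0, 36.0) world [0.6946 0.2867] tool [ 0.0125 -0.1095  0.0763]
(280.0, 50.0) world [0.6621 0.2831] tool [-0.0196 -0.1036  0.0763]
pos [0.6772 0.1785 0.1697] yaw -3.85 tiltz [ 8.5e-03  8.0e-04 -1.0e+00] dyaw -89.05 n 12 j [0.1  0.62 1.31 0.   1.21 0.17] F [ 0.7  0.1 -1.3] op 0.134 t 9.6
[-0.56, 2.65, 0.16] rot 7.42
[-0.21, 2.7, 0.16] rot 7.42
[0.14, 2.7, 0.16] rot 7.42
[0.49, 2.66, 0.16] rot 7.42
[0.83, 2.58, 0.16] rot 7.42
[1.15, 2.45, 0.16] rot 7.42
[1.46, 2.28, 0.16] rot 7.42
[1.74, 2.07, 0.16] rot 7.42
[1.99, 1.83, 0.16] rot 7.42
[2.21, 1.56, 0.16] rot 7.42
[2.4, 1.26, 0.16] rot 7.42
[2.54, 0.94, 0.16] rot 7.42
```

View pics/w10.png

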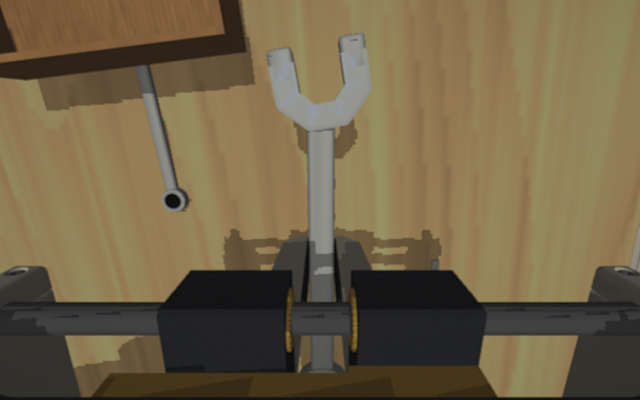

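>>> move_arm:
  targets:
    - {"delta_pos": [-0.56, 2.65, 0.1], "rot": [0, 0, 7.42], "claw": 1}
    - {"delta_pos": [-0.21, 2.7, 0.1], "rot": [0, 0, 7.42], "claw": 1}
    - {"delta_pos": [0.14, 2.7, 0.1], "rot": [0, 0, 7.42], "claw": 1}
    - {"delta_pos": [0.49, 2.66, 0.1], "rot": [0, 0, 7.42], "claw": 1}
    - {"delta_pos": [0.83, 2.58, 0.1], "rot": [0, 0, 7.42], "claw": 1}

```text
clock: 10.15
tcp_pos: [0.6365, 0.0471, 0.1573]
tool_rot: [0.936, -0.352, -0.002, 0.001]
force: [0.1, -1.2, -1.5]
opening: 0.138
```

>>> move_arm:
  targets:
    - {"delta_pos": [1.15, 2.45, 0.1], "rot": [0, 0, 7.42], "claw": 1}
    - {"delta_pos": [1.46, 2.28, 0.1], "rot": [0, 0, 7.42], "claw": 1}
    - {"delta_pos": [1.74, 2.07, 0.1], "rot": [0, 0, 7.42], "claw": 1}
    - {"delta_pos": [1.99, 1.83, 0.1], "rot": [0, 0, 7.42], "claw": 1}
    - {"delta_pos": [2.21, 1.56, 0.1], "rot": [0, 0, 7.42], "claw": 1}

```text
clock: 10.65
tcp_pos: [0.5997, -0.0829, 0.1525]
tool_rot: [0.775, -0.632, -0.002, 0.001]
force: [0.2, -0.1, -3.0]
opening: 0.143
```

>>> move_arm:
  targets:
    - {"delta_pos": [2.4, 1.26, 0.1], "rot": [0, 0, 7.42], "claw": 1}
    - {"delta_pos": [2.54, 0.94, 0.1], "rot": [0, 0, 7.42], "claw": 1}
    - {"delta_pos": [0, 0, 0], "rot": [0, 0, 0], "claw": 1}
    - {"delta_pos": [0, 0, 0], "rot": [0, 0, 0], "claw": 1}
    - {"delta_pos": [0, 0, 0], "rot": [0, 0, 0], "claw": 1}

```text
clock: 11.15
tcp_pos: [0.5862, -0.1334, 0.1519]
tool_rot: [-0.69, 0.724, 0.001, -0.0]
force: [-0.5, 0.5, -1.3]
opening: 0.142
```

```bash
python3 plan.py .588 -.134 .098 -92.9 1
```

```text
pos [ 0.5862 -0.1334  0.1519] yaw -92.8 tiltz [-0.0018  0.0012 -1.    ] dyaw -0.1 n 1 j [-0.41  0.48  1.6   0.    1.06  1.21] F [-0.5  0.5 -1.3] op 0.142 t 11.15
[0.05, -0.19, 5.39] rot 0.1
```

>>> move_arm:
  targets:
    - {"delta_pos": [0.05, -0.15, 2.2], "rot": [0, 0, 0], "claw": 1}
    - {"delta_pos": [0, 0, 1.8], "rot": [0, 0, 0], "claw": 1}
    - {"delta_pos": [0, 0, 1.2], "rot": [0, 0, 0], "claw": 1}
    - {"delta_pos": [0, 0, 0], "rot": [0, 0, 0], "claw": 1}
    - {"delta_pos": [0, 0, 0], "rot": [0, 0, 0], "claw": 1}

```text
clock: 11.65
tcp_pos: [0.5883, -0.1344, 0.1011]
tool_rot: [-0.689, 0.724, 0.0, -0.0]
force: [-0.5, -0.4, -1.4]
opening: 0.141
```

```bash
python3 plan.py .588 -.134 .094 -92.9 1;python3 w.py w11 .42 .76 -.36 -.06 .016
```

```text
pos [ 0.5883 -0.1344  0.1011] yaw -92.83 tiltz [-2.e-04  2.e-04 -1.e+00] dyaw -0.07 n 1 j [-0.41  0.55  1.63  0.    0.96  1.21] F [-0.5 -0.4 -1.4] op 0.141 t 11.65
[-0.04, 0.03, 0.71] rot 0.07
```

View pics/w11.png

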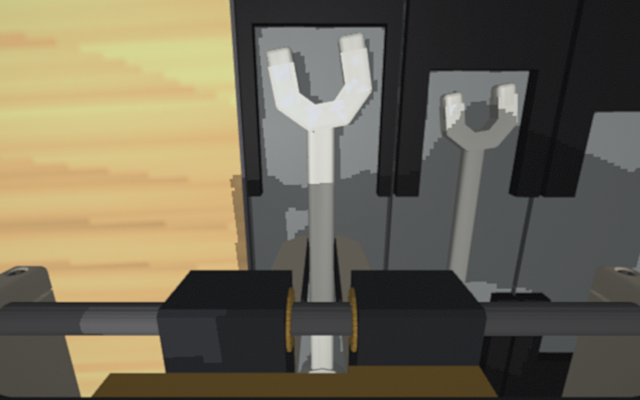

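>>> move_arm:
  targets:
    - {"delta_pos": [0, 0, 0.5], "rot": [0, 0, 0], "claw": 1}
    - {"delta_pos": [0, 0, 0.25], "rot": [0, 0, 0], "claw": 1}
    - {"delta_pos": [0, 0, 0], "rot": [0, 0, 0], "claw": 1}
    - {"delta_pos": [0, 0, 0], "rot": [0, 0, 0], "claw": 1}

```text
clock: 12.1
tcp_pos: [0.5881, -0.135, 0.0937]
tool_rot: [-0.689, 0.725, -0.0, 0.0]
force: [0.2, 0.2, -1.5]
opening: 0.139
```

```bash
python3 plan.py .588 -.134 .094 -92.9 1;python3 w.py w12 .42 .76 -.36 -.06 .016
```

```text
pos [ 0.5881 -0.135   0.0937] yaw -92.9 tiltz [ 1.e-04 -1.e-04 -1.e+00] dyaw -0.0 n 1 j [-0.41  0.56  1.64 -0.    0.94  1.21] F [ 0.2  0.2 -1.5] op 0.139 t 12.1
[-0.1, 0.01, -0.03] rot 0.0
```

View pics/w12.png

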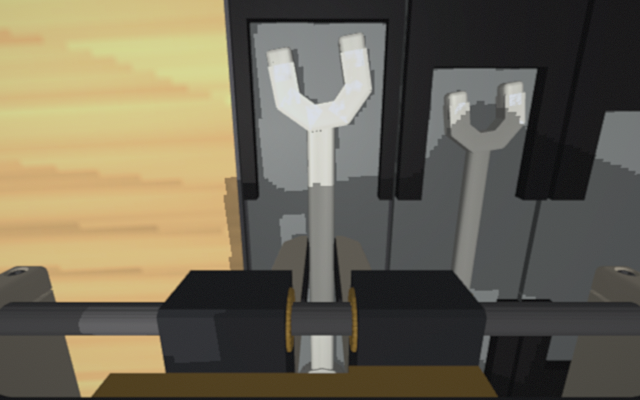

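Centred in the cut-out (jaw columns 267–371 against 250–390), so I'll release it.

>>> move_arm:
  targets:
    - {"delta_pos": [0, 0, 0], "rot": [0, 0, 0], "claw": 0.2}
    - {"delta_pos": [0, 0, 0], "rot": [0, 0, 0], "claw": 0.2}
    - {"delta_pos": [0, 0, -1], "rot": [0, 0, 0], "claw": 0.2}
    - {"delta_pos": [0, 0, -3], "rot": [0, 0, 0], "claw": 0}
    - {"delta_pos": [0, 0, -4], "rot": [0, 0, 0], "claw": 0}

```text
clock: 12.65
tcp_pos: [0.587, -0.1345, 0.1734]
tool_rot: [-0.689, 0.725, 0.002, -0.001]
force: [0.9, -0.7, -0.3]
opening: 0.484
```

```bash
python3 plan.py .559 .20 .17 1.8; python3 w.py w13 .42 .76 -.36 -.06 .016
```

```text
pos [ 0.587  -0.1345  0.1734] yaw -92.9 tiltz [-0.0036  0.0016 -1.    ] dyaw 94.7 n 12 j [-0.41  0.46  1.57  0.    1.11  1.21] F [ 0.9 -0.7 -0.3] op 0.484 t 12.65
[-2.77, 0.37, 0.03] rot -7.89
[-2.8, -0.01, 0.03] rot -7.89
[-2.77, -0.39, 0.03] rot -7.89
[-2.69, -0.77, 0.03] rot -7.89
[-2.56, -1.13, 0.03] rot -7.89
[-2.38, -1.47, 0.03] rot -7.89
[-2.15, -1.79, 0.03] rot -7.89
[-1.89, -2.06, 0.03] rot -7.89
[-1.59, -2.3, 0.03] rot -7.89
[-1.26, -2.5, 0.03] rot -7.89
[-0.9, -2.65, 0.03] rot -7.89
[-0.53, -2.75, 0.03] rot -7.89
```

View pics/w13_o.png

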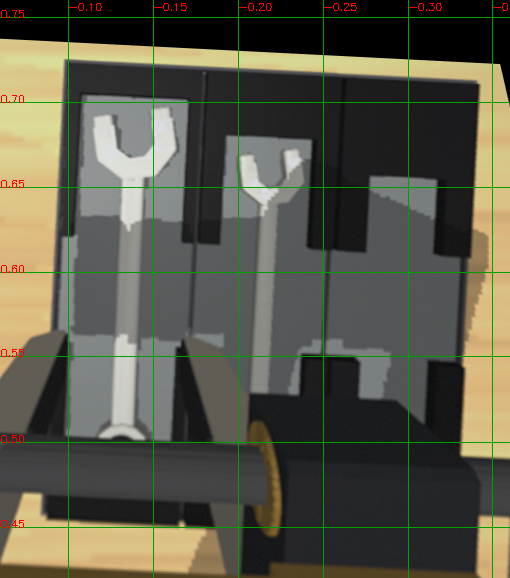

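>>> move_arm:
  targets:
    - {"delta_pos": [-2.77, 0.37, 0.03], "rot": [0, 0, -7.9], "claw": 0}
    - {"delta_pos": [-2.8, 0, 0.03], "rot": [0, 0, -7.9], "claw": 0}
    - {"delta_pos": [-2.77, -0.39, 0.03], "rot": [0, 0, -7.9], "claw": 0}
    - {"delta_pos": [-2.69, -0.77, 0.03], "rot": [0, 0, -7.9], "claw": 0}
    - {"delta_pos": [-2.56, -1.13, 0.03], "rot": [0, 0, -7.9], "claw": 0}

```text
clock: 13.2
tcp_pos: [0.5763, 0.0054, 0.1731]
tool_rot: [0.895, -0.447, 0.001, -0.0]
force: [-0.1, 0.6, 0.9]
opening: 0.501
```

>>> move_arm:
  targets:
    - {"delta_pos": [-2.38, -1.47, 0.03], "rot": [0, 0, -7.9], "claw": 0}
    - {"delta_pos": [-2.15, -1.79, 0.03], "rot": [0, 0, -7.9], "claw": 0}
    - {"delta_pos": [-1.89, -2.06, 0.03], "rot": [0, 0, -7.9], "claw": 0}
    - {"delta_pos": [-1.59, -2.3, 0.03], "rot": [0, 0, -7.9], "claw": 0}
    - {"delta_pos": [-1.26, -2.5, 0.03], "rot": [0, 0, -7.9], "claw": 0}

```text
clock: 13.7
tcp_pos: [0.5644, 0.145, 0.1716]
tool_rot: [0.993, -0.118, 0.001, -0.0]
force: [-0.5, -0.1, 0.5]
opening: 0.497
```

>>> move_arm:
  targets:
    - {"delta_pos": [-0.9, -2.65, 0.03], "rot": [0, 0, -7.9], "claw": 0}
    - {"delta_pos": [-0.53, -2.75, 0.03], "rot": [0, 0, -7.9], "claw": 0}
    - {"delta_pos": [0, 0, 0], "rot": [0, 0, 0], "claw": 0}
    - {"delta_pos": [0, 0, 0], "rot": [0, 0, 0], "claw": 0}

```text
clock: 14.1
tcp_pos: [0.5595, 0.2, 0.1706]
tool_rot: [1.0, 0.017, 0.001, 0.0]
force: [0.7, -1.3, 0.1]
opening: 0.5
```

```bash
python3 plan.py .559 .25 .15 1.8 1; python3 w.py w14 .45 .65 .1 .37 .0045
```

```text
pos [0.5595 0.2    0.1706] yaw 1.89 tiltz [ 1.1e-03 -3.0e-04 -1.0e+00] dyaw -0.09 n 1 j [ 0.16  0.45  1.6  -0.    1.09  0.12] F [ 0.7 -1.3  0.1] op 0.5 t 14.1
[0.11, -5.0, 2.06] rot 0.09
```

View pics/w14_o.png

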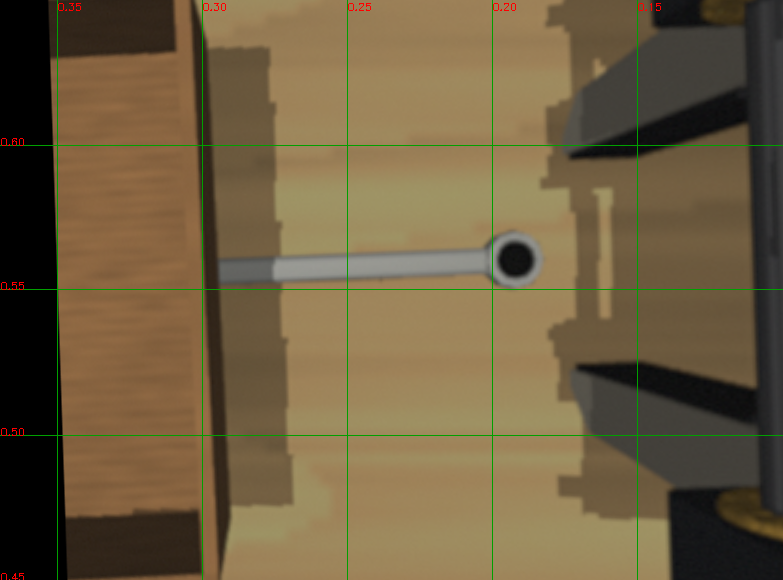

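View pics/w14.png

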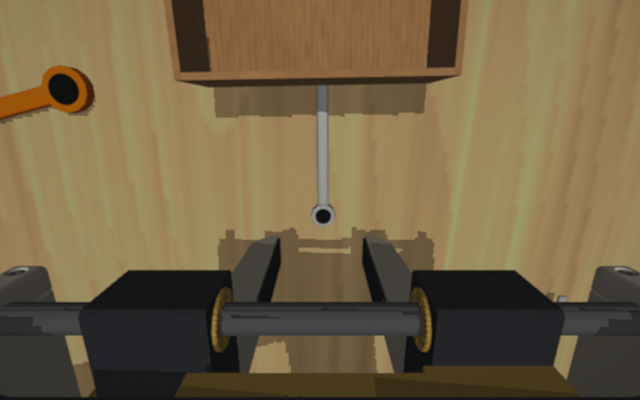

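>>> move_arm:
  targets:
    - {"delta_pos": [0.05, -2.6, 1.0], "rot": [0, 0, 0], "claw": 0}
    - {"delta_pos": [0, -2.5, 1.5], "rot": [0, 0, 0], "claw": 0}
    - {"delta_pos": [0, 0, 2.5], "rot": [0, 0, 0], "claw": 0}
    - {"delta_pos": [0, 0, 2.0], "rot": [0, 0, 0], "claw": 0}
    - {"delta_pos": [0, 0, 1.0], "rot": [0, 0, 0], "claw": 0}

```text
clock: 14.65
tcp_pos: [0.5578, 0.2492, 0.0883]
tool_rot: [1.0, 0.015, -0.001, 0.0]
force: [0.2, 0.2, -0.4]
opening: 0.499
```

>>> move_arm:
  targets:
    - {"delta_pos": [0, 0, 0], "rot": [0, 0, 0], "claw": 0}
    - {"delta_pos": [0, 0, 0], "rot": [0, 0, 0], "claw": 0}
    - {"delta_pos": [0, 0, 0], "rot": [0, 0, 0], "claw": 0}

```text
clock: 14.95
tcp_pos: [0.5592, 0.2503, 0.0912]
tool_rot: [1.0, 0.016, 0.001, -0.0]
force: [0.4, -0.6, -0.2]
opening: 0.503
```

```bash
python3 plan.py .558 .251 .0855 2.2 1; python3 w.py w15 .45 .65 .1 .37 .0045
```

```text
pos [0.5592 0.2503 0.0912] yaw 1.85 tiltz [ 2.2e-03  5.0e-04 -1.0e+00] dyaw 0.35 n 1 j [ 0.24  0.57  1.62 -0.    0.95  0.21] F [ 0.4 -0.6 -0.2] op 0.503 t 14.95
[-0.12, -0.07, 0.57] rot -0.35
```

View pics/w15.png

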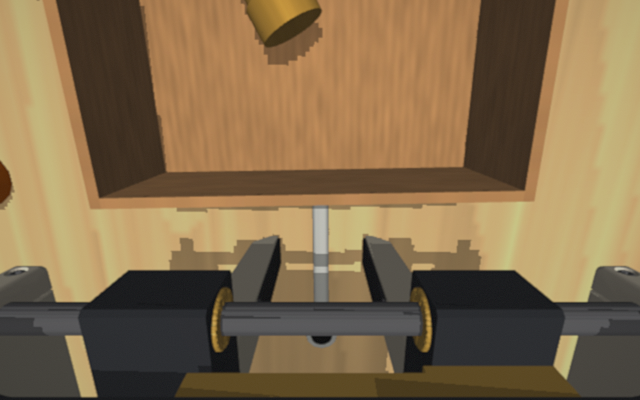

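>>> move_arm:
  targets:
    - {"delta_pos": [0, 0, 0.55], "rot": [0, 0, 0], "claw": 0.2}
    - {"delta_pos": [0, 0, 0], "rot": [0, 0, 0], "claw": 0.4}
    - {"delta_pos": [0, 0, 0], "rot": [0, 0, 0], "claw": 0.6}
    - {"delta_pos": [0, 0, 0], "rot": [0, 0, 0], "claw": 0.7}
    - {"delta_pos": [0, 0, 0], "rot": [0, 0, 0], "claw": 0.75}
  newtons: 20

```text
clock: 15.5
tcp_pos: [0.5582, 0.2506, 0.0844]
tool_rot: [1.0, 0.017, 0.0, 0.0]
force: [0.8, -0.1, -0.3]
opening: 0.143
```

>>> move_arm:
  targets:
    - {"delta_pos": [0, 0, 0], "rot": [0, 0, 0], "claw": 1}
    - {"delta_pos": [0, 0, 0], "rot": [0, 0, 0], "claw": 1}
    - {"delta_pos": [0, 0, 0], "rot": [0, 0, 0], "claw": 1}
    - {"delta_pos": [0, 0, 0], "rot": [0, 0, 0], "claw": 1}
  newtons: 40

```text
clock: 15.9
tcp_pos: [0.5583, 0.2506, 0.0845]
tool_rot: [1.0, 0.017, 0.0, -0.0]
force: [0.2, -0.0, -0.3]
opening: 0.089
```

```bash
python3 plan.py .558 .251 .0855 2.2 1; python3 w.py w16 .45 .65 .1 .37 .0045
```

```text
pos [0.5583 0.2506 0.0845] yaw 1.9 tiltz [ 2.e-04  1.e-04 -1.e+00] dyaw 0.3 n 1 j [0.24 0.58 1.62 0.   0.94 0.21] F [ 0.2 -0.  -0.3] op 0.089 t 15.9
[-0.03, -0.04, -0.1] rot -0.3
```

View pics/w16.png

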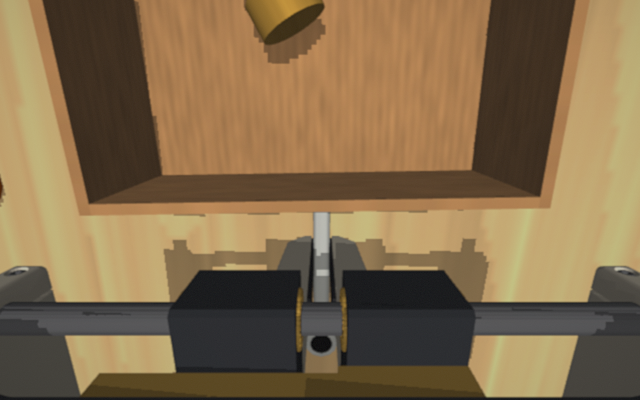

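>>> move_arm:
  targets:
    - {"delta_pos": [0, 0.1, 0], "rot": [0, 0, 0], "claw": 1}
    - {"delta_pos": [0, 0.2, 0], "rot": [0, 0, 0], "claw": 1}
    - {"delta_pos": [0, 0.3, 0], "rot": [0, 0, 0], "claw": 1}
    - {"delta_pos": [0, 0.3, 0], "rot": [0, 0, 0], "claw": 1}
    - {"delta_pos": [0, 0.3, 0], "rot": [0, 0, 0], "claw": 1}

```text
clock: 16.45
tcp_pos: [0.5586, 0.2384, 0.0845]
tool_rot: [1.0, 0.017, -0.0, -0.0]
force: [-0.7, 3.0, -0.1]
opening: 0.085
```

```bash
python3 plan.py .558 .20 .0845 2.2 1; python3 w.py w17 .45 .65 .1 .37 .0045; python3 w.py s17 .4 .7 .05 .45 .064 scene
```

```text
pos [0.5586 0.2384 0.0845] yaw 1.91 tiltz [-1.e-04  1.e-04 -1.e+00] dyaw 0.29 n 1 j [0.22 0.58 1.63 0.   0.93 0.19] F [-0.7  3.  -0.1] op 0.085 t 16.45
[-0.19, 3.84, -0.0] rot -0.29
```

View pics/w17.png

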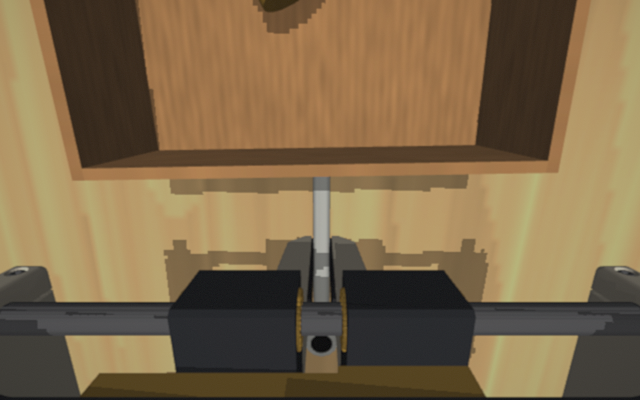

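View pics/s17.png

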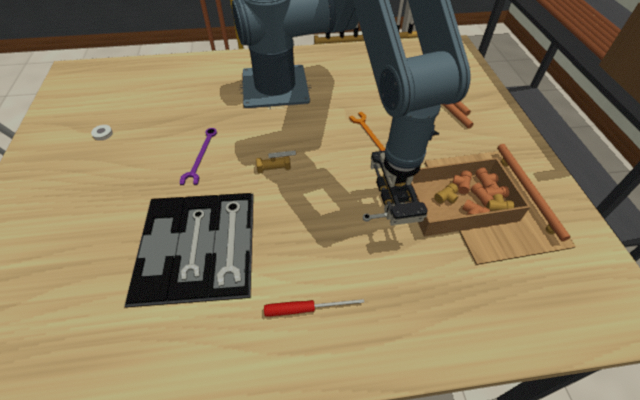

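>>> move_arm:
  targets:
    - {"delta_pos": [0, 0.4, 0], "rot": [0, 0, 0], "claw": 1}
    - {"delta_pos": [0, 0.4, 0], "rot": [0, 0, 0], "claw": 1}
    - {"delta_pos": [0, 0.4, 0], "rot": [0, 0, 0], "claw": 1}
    - {"delta_pos": [0, 0.4, 0], "rot": [0, 0, 0], "claw": 1}
    - {"delta_pos": [0, 0.4, 0], "rot": [0, 0, 0], "claw": 1}

```text
clock: 17.05
tcp_pos: [0.5593, 0.2178, 0.0845]
tool_rot: [1.0, 0.017, -0.0, 0.0]
force: [0.7, -0.2, 0.0]
opening: 0.091
```

>>> move_arm:
  targets:
    - {"delta_pos": [0, 0.5, 0], "rot": [0, 0, 0], "claw": 1}
    - {"delta_pos": [0, 0.5, 0], "rot": [0, 0, 0], "claw": 1}
    - {"delta_pos": [0, 0.5, 0], "rot": [0, 0, 0], "claw": 1}
    - {"delta_pos": [0, 0.5, 0], "rot": [0, 0, 0], "claw": 1}
    - {"delta_pos": [0, 0.4, 0], "rot": [0, 0, 0], "claw": 1}

```text
clock: 17.55
tcp_pos: [0.5601, 0.194, 0.0844]
tool_rot: [1.0, 0.017, -0.0, 0.0]
force: [0.0, -0.0, 0.3]
opening: 0.088
```

```bash
python3 plan.py .558 .19 .0845 1.9 1; python3 w.py w18 .45 .65 .1 .37 .0045
```

```text
pos [0.5601 0.194  0.0844] yaw 1.89 tiltz [-1.e-04 -1.e-04 -1.e+00] dyaw 0.01 n 1 j [ 0.15  0.56  1.67 -0.    0.91  0.11] F [ 0.  -0.   0.3] op 0.088 t 17.55
[-0.23, 0.39, -0.01] rot -0.01
```

View pics/w18.png

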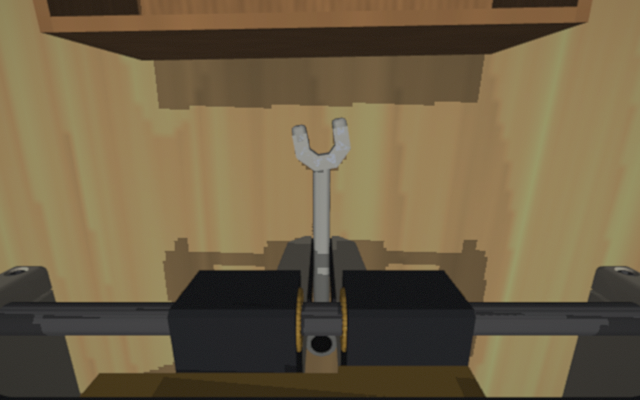

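The small spanner is fully out: its jaw at row 120 is clear of the carton edge at row 55. I'll measure the grip offset and lift.

>>> move_arm:
  targets:
    - {"delta_pos": [0, 0.5, -1.0], "rot": [0, 0, 0], "claw": 1}
    - {"delta_pos": [0, 0.5, -3.0], "rot": [0, 0, 0], "claw": 1}
    - {"delta_pos": [0, 0, -3.5], "rot": [0, 0, 0], "claw": 1}
    - {"delta_pos": [0, 0, 0], "rot": [0, 0, 0], "claw": 1}
  newtons: 50

```text
clock: 18.0
tcp_pos: [0.5633, 0.1848, 0.165]
tool_rot: [1.0, 0.017, 0.005, -0.0]
force: [1.2, -0.1, -0.2]
opening: 0.086
```

```bash
python3 px.py w18 wrist 0.009 339 119 299 127;  python3 plan.py .581 -.296 .155 -92.9 13; python3 w.py w19 .45 .65 .1 .37 .0045
```

```text
(339.0, 119.0) world [0.5658 0.2671] tool [ 0.008  -0.0729  0.0754]
(299.0, 127.0) world [0.5464 0.2626] tool [-0.0115 -0.0691  0.0754]
pos [0.5633 0.1848 0.165 ] yaw 1.91 tiltz [ 0.0094  0.0011 -1.    ] dyaw -94.81 n 13 j [ 0.13  0.45  1.61 -0.    1.07  0.1 ] F [ 1.2 -0.1 -0.2] op 0.086 t 18.0
[0.01, 3.7, 0.08] rot 7.29
[0.48, 3.67, 0.08] rot 7.29
[0.94, 3.58, 0.08] rot 7.29
[1.39, 3.43, 0.08] rot 7.29
[1.82, 3.22, 0.08] rot 7.29
[2.21, 2.97, 0.08] rot 7.29
[2.57, 2.66, 0.08] rot 7.29
[2.89, 2.32, 0.08] rot 7.29
[3.16, 1.93, 0.08] rot 7.29
[3.38, 1.51, 0.08] rot 7.29
[3.54, 1.07, 0.08] rot 7.29
[3.65, 0.62, 0.08] rot 7.29
[3.7, 0.15, 0.08] rot 7.29
```

View pics/w19.png

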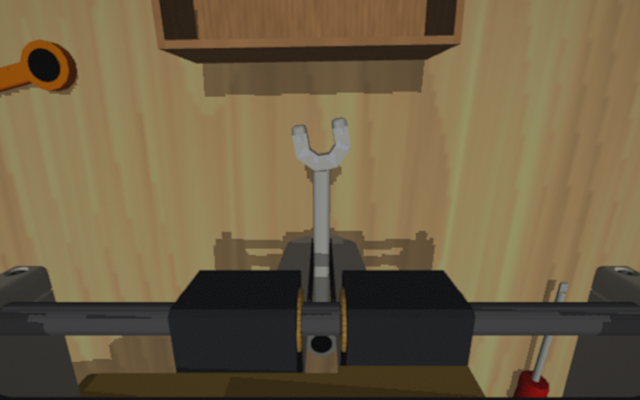

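>>> move_arm:
  targets:
    - {"delta_pos": [0.01, 3.7, 0.08], "rot": [0, 0, 7.29], "claw": 1}
    - {"delta_pos": [0.48, 3.67, 0.08], "rot": [0, 0, 7.29], "claw": 1}
    - {"delta_pos": [0.94, 3.58, 0.08], "rot": [0, 0, 7.29], "claw": 1}
    - {"delta_pos": [1.39, 3.43, 0.08], "rot": [0, 0, 7.29], "claw": 1}
    - {"delta_pos": [1.82, 3.22, 0.08], "rot": [0, 0, 7.29], "claw": 1}

```text
clock: 18.55
tcp_pos: [0.5663, -0.0015, 0.1544]
tool_rot: [0.954, -0.299, -0.001, 0.0]
force: [0.0, 1.2, -0.5]
opening: 0.088
```

>>> move_arm:
  targets:
    - {"delta_pos": [2.21, 2.97, 0.08], "rot": [0, 0, 7.29], "claw": 1}
    - {"delta_pos": [2.57, 2.66, 0.08], "rot": [0, 0, 7.29], "claw": 1}
    - {"delta_pos": [2.89, 2.32, 0.08], "rot": [0, 0, 7.29], "claw": 1}
    - {"delta_pos": [3.16, 1.93, 0.08], "rot": [0, 0, 7.29], "claw": 1}
    - {"delta_pos": [3.38, 1.51, 0.08], "rot": [0, 0, 7.29], "claw": 1}

```text
clock: 19.05
tcp_pos: [0.5734, -0.1864, 0.1503]
tool_rot: [0.813, -0.583, -0.001, 0.0]
force: [0.1, -0.8, -1.3]
opening: 0.088
```

>>> move_arm:
  targets:
    - {"delta_pos": [3.54, 1.07, 0.08], "rot": [0, 0, 7.29], "claw": 1}
    - {"delta_pos": [3.65, 0.62, 0.08], "rot": [0, 0, 7.29], "claw": 1}
    - {"delta_pos": [3.7, 0.15, 0.08], "rot": [0, 0, 7.29], "claw": 1}
    - {"delta_pos": [0, 0, 0], "rot": [0, 0, 0], "claw": 1}
    - {"delta_pos": [0, 0, 0], "rot": [0, 0, 0], "claw": 1}

```text
clock: 19.55
tcp_pos: [0.5774, -0.2967, 0.1477]
tool_rot: [-0.689, 0.725, 0.001, -0.0]
force: [-0.5, 1.1, -1.3]
opening: 0.088
```

```bash
python3 plan.py .578 -.296 .099 -92.9 1
```

```text
pos [ 0.5774 -0.2967  0.1477] yaw -92.91 tiltz [-0.0021  0.0017 -1.    ] dyaw 0.01 n 1 j [-0.65  0.56  1.47  0.    1.11  0.98] F [-0.5  1.1 -1.3] op 0.088 t 19.55
[-0.07, -0.06, 4.87] rot -0.01
```

>>> move_arm:
  targets:
    - {"delta_pos": [0, 0, 2.2], "rot": [0, 0, 0], "claw": 1}
    - {"delta_pos": [0, 0, 1.6], "rot": [0, 0, 0], "claw": 1}
    - {"delta_pos": [0, 0, 0.8], "rot": [0, 0, 0], "claw": 1}
    - {"delta_pos": [0, 0, 0], "rot": [0, 0, 0], "claw": 1}
    - {"delta_pos": [0, 0, 0], "rot": [0, 0, 0], "claw": 1}

```text
clock: 20.05
tcp_pos: [0.5786, -0.2955, 0.1034]
tool_rot: [-0.69, 0.724, 0.0, 0.0]
force: [-0.8, -0.3, 0.3]
opening: 0.09
```

```bash
python3 plan.py .578 -.296 .0935 -92.9 1;python3 w.py w20 .42 .76 -.36 -.06 .016
```

```text
pos [ 0.5786 -0.2955  0.1034] yaw -92.79 tiltz [ 0.e+00  1.e-04 -1.e+00] dyaw -0.11 n 1 j [-0.64  0.61  1.5   0.    1.02  0.98] F [-0.8 -0.3  0.3] op 0.09 t 20.05
[0.05, 0.06, 0.99] rot 0.11
```

View pics/w20.png

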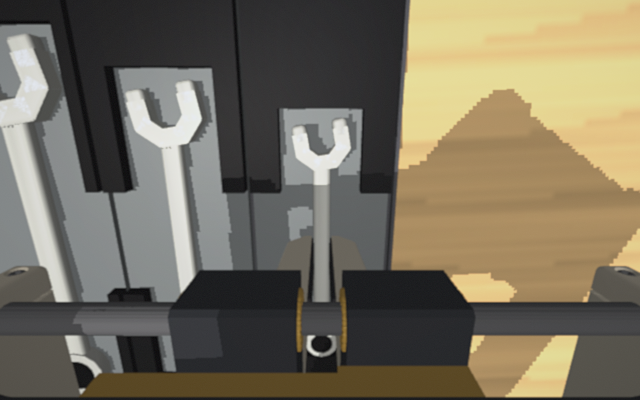

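>>> move_arm:
  targets:
    - {"delta_pos": [0, 0, 0.6], "rot": [0, 0, 0], "claw": 1}
    - {"delta_pos": [0, 0, 0.4], "rot": [0, 0, 0], "claw": 1}
    - {"delta_pos": [0, 0, 0], "rot": [0, 0, 0], "claw": 1}
    - {"delta_pos": [0, 0, 0], "rot": [0, 0, 0], "claw": 1}

```text
clock: 20.5
tcp_pos: [0.5782, -0.2962, 0.093]
tool_rot: [-0.689, 0.725, 0.0, -0.0]
force: [0.4, -0.2, 0.3]
opening: 0.083
```

```bash
python3 plan.py .578 -.296 .0935 -92.9 1;python3 w.py w21 .42 .76 -.36 -.06 .016
```

```text
pos [ 0.5782 -0.2962  0.093 ] yaw -92.87 tiltz [-2.e-04  2.e-04 -1.e+00] dyaw -0.03 n 1 j [-0.64  0.63  1.51 -0.    1.01  0.98] F [ 0.4 -0.2  0.3] op 0.083 t 20.5
[-0.02, 0.02, -0.05] rot 0.03
```

View pics/w21.png

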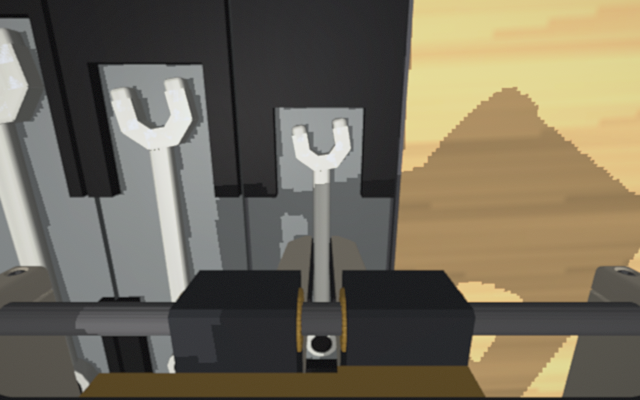

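Centred (jaw columns 292–350 in the cut-out at 276–364). I'll release, rise and step back for a check.

>>> move_arm:
  targets:
    - {"delta_pos": [0, 0, 0], "rot": [0, 0, 0], "claw": 0.2}
    - {"delta_pos": [0, 0, 0], "rot": [0, 0, 0], "claw": 0.2}
    - {"delta_pos": [0, 0, -1], "rot": [0, 0, 0], "claw": 0.2}
    - {"delta_pos": [0, 0, -4], "rot": [0, 0, 0], "claw": 0.2}
    - {"delta_pos": [0, 0, -5], "rot": [0, 0, 0], "claw": 0.2}

```text
clock: 21.05
tcp_pos: [0.5772, -0.2954, 0.1924]
tool_rot: [-0.689, 0.725, 0.003, -0.0]
force: [0.6, -0.3, 0.4]
opening: 0.392
```

>>> move_arm:
  targets:
    - {"delta_pos": [-2, 4, -3], "rot": [0, 0, 0], "claw": 0}
    - {"delta_pos": [-3, 4, -2], "rot": [0, 0, 0], "claw": 0}
    - {"delta_pos": [-3, 4, -1], "rot": [0, 0, 0], "claw": 0}
    - {"delta_pos": [-1, 2, 0], "rot": [0, 0, 0], "claw": 0}
    - {"delta_pos": [0, 0, 0], "rot": [0, 0, 0], "claw": 0}

```text
clock: 21.55
tcp_pos: [0.4473, -0.202, 0.2509]
tool_rot: [-0.689, 0.724, -0.0, 0.0]
force: [-0.1, -0.8, 0.9]
opening: 0.499
```

>>> move_arm:
  targets:
    - {"delta_pos": [0, 0, 0], "rot": [0, 0, 0], "claw": 0}
    - {"delta_pos": [0, 0, 0], "rot": [0, 0, 0], "claw": 0}

```text
clock: 21.75
tcp_pos: [0.4504, -0.2048, 0.2497]
tool_rot: [-0.689, 0.725, -0.001, 0.0]
force: [0.6, 0.2, 0.4]
opening: 0.504
```

```bash
python3 plan.py .578 -.296 .0935 -92.9 1;python3 w.py w22 .44 .76 -.36 -.06 .014; python3 w.py s22 .42 .76 -.36 -.06 .016 scene;python3 w.py d22 .42 .76 -.36 -.06 .016 side
python3 - <<'E'
from h import *
# carton shift
for n,f in [('scene','s22'),('side','d22')]:
    a=np.load('pics/%s0.npz'%n)['im'];b=np.load('pics/%s.npz'%f)['im']
    if n=='scene': sl=(slice(150,240),slice(405,530))
    else: sl=(slice(262,392),slice(228,330))
    g=lambda i:cv2.cvtColor(i[sl],cv2.COLOR_BGR2GRAY).astype(np.float32)
    print(n,cv2.phaseCorrelate(g(a),g(b)),np.abs(g(a)-g(b)).mean())
E
```

```text
pos [ 0.4504 -0.2048  0.2497] yaw -92.88 tiltz [ 1.3e-03 -9.0e-04 -1.0e+00] dyaw -0.02 n 1 j [-0.65  0.2   1.74  0.    1.19  0.97] F [0.6 0.2 0.4] op 0.504 t 21.75
[8.47, -13.21, 15.62] rot 0.02
scene ((0.44487208891549557, 0.004682769316694646), 0.9814948771158855) 6.216178
side ((0.01772115910198835, 0.49018253558513436), 1.0183582508024365) 5.771041
```

View pics/w22_o.png

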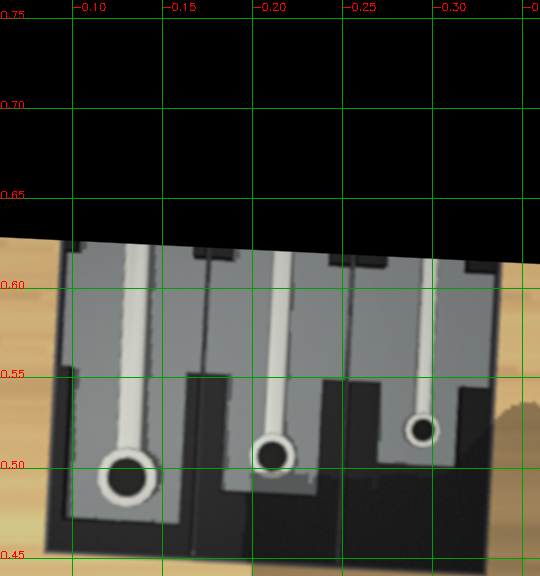

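View pics/s22_o.png

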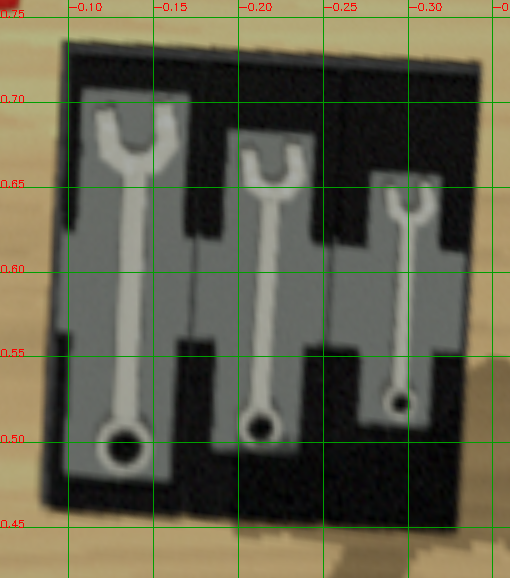

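View pics/d22.png

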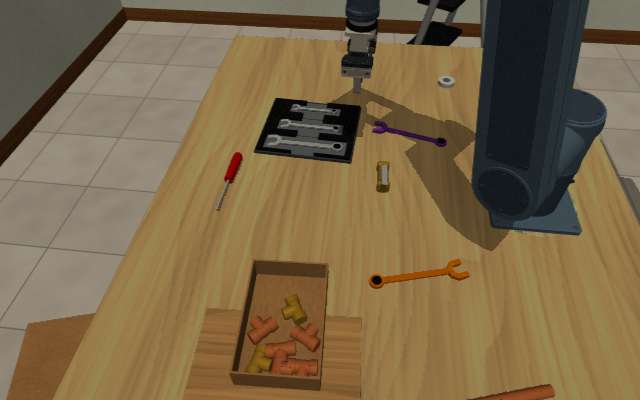

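```bash
python3 -c "
from cell import arm
print(arm.sign_off(), arm.get_state()['clock'])"
```

```text
the job is handed in; nothing more can be done
the job is handed in; nothing more can be done
```

All three spanners are back in the tray, each flat in its own cut-out, and I handed the job in at about 22 s of the 86 s. The sign-off gives no verdict, so this rests on my own final checks.

- **Spanners:** I placed the medium and large ones first. The small one was the one caught under the carton. I gripped it mid-shank, drew it straight out at bench level with a pull of at most about 3 N at the readings, then carried it over. The last wrist and scene pictures show foam gaps all round each spanner, with each one centred to about 3 mm.
- **Carton:** it shows a shift of about 0.5 px in both the scene and side views, which is roughly 1 mm, and it looks level.
- **Screwdriver, valve and look-alikes:** they look unmoved in the last pictures. I judged this by eye only.
- **Disagreement:** the wrist camera placed things about 2–3 mm nearer the robot (lower in x) than the fixed cameras. I settled each placement by the gaps seen in the wrist view.
- **Not measured:** the seating height of each spanner. I judged it from the pictures and the release height.

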